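Nest the emptied supply boxes and send them up to the clinic counter

TASK

Put the hand stamp that was left in the grey transfer tray away, upright, in the black stationery tray, and then nest the emptied supply boxes (three or four of them are on the desk) upright in the transfer tray, largest first, so that each smaller one drops right down inside the next larger. Then push the loaded transfer tray, without lifting it, up the ramp onto the raised counter shelf until it is fully home against the dark stop at the end, and after that press the red call button fully down. Leave the other things on the desk where they are.

Things in the scene. Friction and masses are not known exactly. Their poses are not given: they have to be found in the camera images.
- box_l_mid (a point): Dark blue open-topped box (largest), 116 mm long (x) x 68 mm wide (y) x 50 mm high outside; walls 2 mm, floor 3 mm, lower edges bevelled inwards 5 mm over the lowest 10 mm. Stands mouth up (z). Point: its centre, 25 mm above its underside. About 0.11 kg; may be absent. Fits in a larger box with at least 4.5 mm play all round and then stands 3 mm higher.
- box_m_mid (a point): Teal green open-topped box (second), 100 mm long (x) x 55 mm wide (y) x 50 mm high outside; walls 2 mm, floor 3 mm, lower edges bevelled inwards 5 mm over the lowest 10 mm. Stands mouth up (z). Point: its centre, 25 mm above its underside. About 0.09 kg; may be absent. Fits in a larger box with at least 4.5 mm play all round and then stands 3 mm higher.
- box_s_mid (a point): Yellow open-topped box (third), 84 mm long (x) x 42 mm wide (y) x 50 mm high outside; walls 2 mm, floor 3 mm, lower edges bevelled inwards 5 mm over the lowest 10 mm. Stands mouth up (z). Point: its centre, 25 mm above its underside. About 0.07 kg; may be absent. Fits in a larger box with at least 4.5 mm play all round and then stands 3 mm higher.
- box_xs_mid (a point): Orange-red open-topped box (smallest), 68 mm long (x) x 29 mm wide (y) x 50 mm high outside; walls 2 mm, floor 3 mm, lower edges bevelled inwards 5 mm over the lowest 10 mm. Stands mouth up (z). Point: its centre, 25 mm above its underside. About 0.05 kg; may be absent. Fits in a larger box with at least 4.5 mm play all round and then stands 3 mm higher.
- tray: Loose grey tray, 140 (x) x 110 (y) mm, rim 20 mm high, walls and floor 4 mm, 0.45 kg. At its rear (-x) a push plate, 8 mm thick, 100 mm wide, its top 60 mm above the underside, its rear face (white strip) 70 mm behind the centre. Origin: centre of the underside; +x from plate to front, towards the ramp. Starts flat on the desk, front at the ramp's foot, roughly lined up.
- ledge: Fixed ramp and shelf. Origin: middle of the ramp's foot, at desk height; +x uphill, away from the robot. Ramp rises 14 mm from x = 0 to 80 mm, then flat shelf to the dark stop at x = 222 mm (tray home: its origin at x = 152 mm, y = 0). Side rails (green strips) 34 mm high, 124 mm apart inside, flaring from x = 0 to a mouth 159 mm wide at x = -48 mm.
- stamp_mid (a point): Hand stamp lying upright in the transfer tray at the start: black base 60 (x) x 36 (y) x 20 mm with a red band, and a round upright wooden handle, 22 mm in diameter, from 20 to 62 mm above the underside. Point: on the handle's axis, 31 mm above the underside. z = up. About 0.09 kg.
- caddy: Fixed black stationery tray, empty, open on top, 130 mm (x) x 90 mm (y) x 18 mm high, walls 4 mm, floor 4 to 5 mm thick. Origin: centre of its underside.
- bell_top (a point): Centre of the top face of the red call button, 36 mm in diameter, in a white housing fixed to the desk; it is pressed straight down.
- bell (a joint): Call button: 0 = up, 0.007 m = fully down, spring-loaded (about 5 N at the bottom), comes back by itself.
- inkpad: Bystander: round dark metal ink-pad tin, 52 mm in diameter, 14 mm high, on the desk among the boxes. Origin: centre of the underside.
- mug: Bystander: blue mug, 76 mm wide, 90 mm high, beyond the boxes. Origin: centre of the underside.
- sanitiser: Bystander: bottle of hand sanitiser, 60 mm wide, 160 mm high, beyond the boxes. Origin: centre of the underside.
- stapler: Bystander: stapler, 130 x 34 x 45 mm, beyond the call button. Origin: centre of the underside.
- punch: Bystander: hole punch, 100 x 110 x 65 mm, to the right of the boxes. Origin: centre of the underside.
- tape: Bystander: tape dispenser, 140 x 55 x 75 mm, to the left of the transfer tray. Origin: centre of the underside.
- mouse: Bystander: black computer mouse, 105 x 60 x 32 mm, right of the boxes. Origin: centre of the underside.

How it is judged:
By the outcome, as a careful person would: the job done as asked, in the order asked, and still so for the second after the job is handed in, with the robot touching nothing.
Of box_l, box_m, box_s, box_xs only 3 to 4 are there at a start; the rules pass over those that are not, and their reading is None.
At some moment in a run one of box_l, box_m, box_s, box_xs may be knocked a few centimetres aside while the robot is not near it.
It also fails if it takes over 210 s, if anything falls off the work surface, if the arm or the gripper's body presses on something with over 40 N, if the wrist force passes 120 N, or if a joint passes its speed limit or range.

ROBOT

A 6-joint arm with a two-finger parallel gripper is mounted at the origin on the work surface. World frame = base frame: x ahead of the robot, y to its left, z up, the work surface at z = 0. Lengths are in mm, angles in rad, forces in N, time in s.
With the tool pointing down it reaches from about 350 to 875 mm from the base axis. Payload 4.2 kg.
Tool frame: the origin (TCP) lies on the mounting face of the last link; the fingertips stand 173 mm ahead of it and the grasp point (between the pads) lies 155 mm ahead of it; z points along the fingers, y is the direction in which the jaws open and shut (so a half turn about z gives the same grasp; the last joint's range is limited). The gripper opens to 85 mm and grips with 20 to 120 N. Pads are 22 mm wide; open, the fingers measure 114 mm over their backs; the gripper's body (76 mm by 85 mm) begins 54 mm behind the grasp point. The pads swing forward as they close: fully open they stand 13 mm farther back than shut.
Start: joints at [1.374, 0.385, 0.008, 0, -1.194, -0.259], TCP at [275.079, 561.187, 404.712] pointing down, gripper open.
Joint ranges: [-3.14, 3.14], [-1.21, 2.06], [-1.07, 1.41], [-3.16, 2.05], [-2.99, -0.16], [-3.1, 3.1]. Speed limits (rad/s): [2.79, 2.79, 3.14, 3.14, 3.14, 3.14].

INTERFACE

Orientations are given as a unit quaternion [x, y, z, w].
In Python, from bench import arm gives the robot as it stands.
- The arm moves only by the shell command python3 -m jog 'ROWS' [OPENING]. ROWS is JSON, a list that holds one entry, the list of rows, each a list of 4 numbers: the shift along the tool's x, y, z in mm, then the turn about the tool's z in degrees. In form: [[[x, y, z, spin], ...]]. A call has exactly 5 rows; each row is the pose to reach, as a shift and turn from the pose measured when the call began, along the tool's axes at that moment; what a row does not reach only later rows make up. A row lasts 1/8 s, in which the tool goes at most 62.5 mm and 10.7 degrees, less where a joint would pass 70% of its speed; a pose out of reach is approached as far as the arm can. A call with a gripper value outside its range is refused whole. OPENING is the finger opening in mm, from 0 to 85.4, set as the call begins (- or left out, the last holds). The fingers move at their own pace and stop on an object; the grip force is fixed at half the most. Time passes only in rows, so rows that repeat a pose let the fingers close, or fill a call up. It gives the time, the measured TCP pose, the force and the opening at its end, in the units of the state.
- arm.read_state(): the state, without advancing time (a new reading comes with each control period).
- arm.get_image(name): name is "side" or "top"; returns (picture, depth): 384x512x3 uint8, blue, green, red; 384x512 float32, mm along the optical axis (not along the pixel's ray), 0 where there is no reading.
- arm.camera_params(name): a dict with "mtx" (3x3 intrinsics, pixels), "R" (3x3) and "t" (3): a world point X has camera coordinates R X + t. Camera axes: x right, y down, z forward; pixel columns grow to the right and rows downward; lengths in mm; the calibration is good to about 2 mm. A picture is of the moment at which its call begins. camera_params takes no time and is no camera call.
- arm.job_done(): hands the job in, once; it reports no verdict.
The state is a dict: "clock": time; "joints": joint angles; "joint_vel": joint speeds; "joint_efforts": joint torques, N m; "position": TCP position; "ee_rot": TCP orientation; "contact_force": force on the tool from outside, world axes, zero at the start; "wrist_torque": the same for the moment, N m; "gripper_width": finger opening in mm.
Only numpy, scipy, OpenCV 4.12 (cv2) and the standard library are available. Lean on these libraries where they do the work, as an engineer would, in place of code of your own. Each camera call takes 0.05 s, during which the arm holds its last target.

## Working session

There is one attempt and no reset: what is moved stays moved. The work goes in short steps, Python scripts to look and compute and a shell command to move; the robot and the scene stay as the last step left them, time stands still between calls to the robot, and variables do not carry over. Pictures are saved under pics/ and viewed, and the job is handed in when it is done.

```bash
ls; mkdir -p pics
python3 - <<'E'
from bench import arm
import cv2
s=arm.read_state();print(s)
for n in("side","top"):
    p,d=arm.get_image(n);cv2.imwrite(f"pics/{n}0.png",p);
    c=arm.camera_params(n);print(n,c)
E
```

```text
pics
{'clock': 0.0, 'joints': array([ 1.37360482e+00,  3.85554268e-01,  6.60967224e-03, -4.88438594e-04,
       -1.19399787e+00, -2.58582163e-01]), 'joint_vel': array([ 1.79283662e-04, -7.96682221e-05, -8.30392136e-04,  1.75815314e-03,
        2.86014287e-04, -4.78191122e-04]), 'joint_efforts': array([ 1.17845324e-03, -3.92295527e+01,  1.88399345e+01,  4.18614373e+00,
       -4.59312359e-03, -1.54836624e-06]), 'position': array([274.98570322, 561.02163324, 403.61779478]), 'ee_rot': array([ 9.74125029e-01, -2.26007136e-01, -1.93950082e-04,  1.07953248e-03]), 'contact_force': array([ 0.08101235, -1.02711596,  0.53880323]), 'wrist_torque': array([-0.01327372,  0.00713286,  0.0315673 ]), 'gripper_width': 85.35862241802494}
side {'mtx': array([[473.06205421,   0.        , 252.0689472 ],
       [  0.        , 473.06205421, 199.40691247],
       [  0.        ,   0.        ,   1.        ]]), 'R': array([[ 0.72764705, -0.68578742,  0.01501293],
       [-0.37482977, -0.41584818, -0.82859697],
       [ 0.57448448,  0.59729885, -0.55964424]]), 't': array([-453.80733784,  286.57521126, 1341.87015407])}
top {'mtx': array([[499.34767926,   0.        , 272.13320746],
       [  0.        , 499.34767926, 181.97915718],
       [  0.        ,   0.        ,   1.        ]]), 'R': array([[-2.94784401e-02, -9.99562616e-01, -2.36596642e-03],
       [-9.97197687e-01,  2.95713533e-02, -6.87190459e-02],
       [ 6.87589541e-02,  3.33605966e-04, -9.97633247e-01]]), 't': array([   4.50749009,  596.76883171, 1576.74730167])}
```

View pics/top0.png

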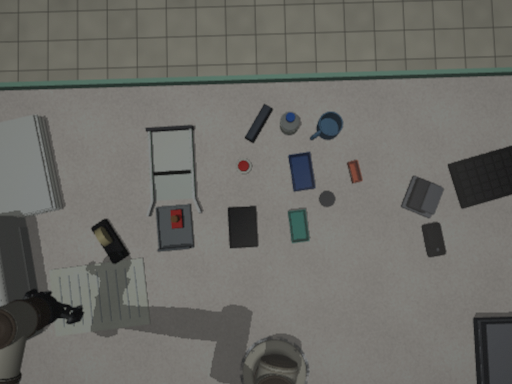

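View pics/side0.png

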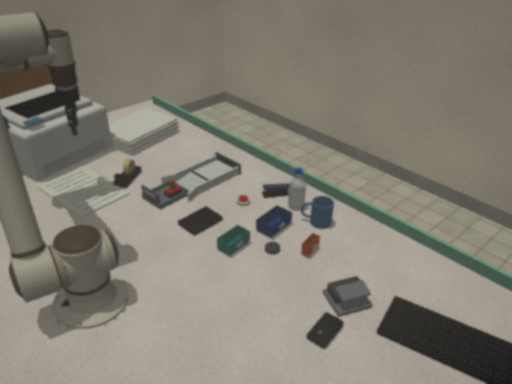

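The boxes present are blue (302,172), teal (298,225) and orange-red (354,171), with no yellow box. The tray is at (175,227) with the stamp at (177,218), the caddy at (243,227) and the bell at (244,166). Next I'll measure them.

```bash
cat > h.py <<'E'
from bench import arm
import cv2, numpy as np
from scipy.spatial.transform import Rotation as Ro
def cloud(n):
    p,d=arm.get_image(n);c=arm.camera_params(n);K=c["mtx"];R=np.array(c["R"]);t=np.array(c["t"])
    v,u=np.mgrid[:p.shape[0],:p.shape[1]]
    z=d.astype(float);X=np.stack([(u-K[0,2])/K[0,0]*z,(v-K[1,2])/K[1,1]*z,z],-1)
    W=(X-t)@R; W[d<=0]=np.nan
    return p,d,W
def proj(n,X):
    c=arm.camera_params(n);q=np.array(c["R"])@np.array(X,float)+c["t"];q=np.array(c["mtx"])@q;return q[:2]/q[2]
def onplane(n,uv,z):
    c=arm.camera_params(n);K=c["mtx"];R=np.array(c["R"]);t=np.array(c["t"])
    uv=np.atleast_2d(np.array(uv,float));r=np.c_[(uv[:,0]-K[0,2])/K[0,0],(uv[:,1]-K[1,2])/K[1,1],np.ones(len(uv))]@R
    o=-R.T@t; return o+r*((z-o[2])/r[:,2])[:,None]
def crop(n,p,u0,v0,u1,v1,f,name):
    cv2.imwrite(f"pics/{name}.png",cv2.resize(p[v0:v1,u0:u1],None,fx=f,fy=f,interpolation=cv2.INTER_CUBIC))
def rect(P):
    (c,s,a)=cv2.minAreaRect(np.float32(P));
    if s[0]<s[1]: s=(s[1],s[0]);a+=90
    a=(a+90)%180-90
    return np.round([*c,*s,a],1)
E
python3 - <<'E'
from h import *
for n in("top","side"):
    p,d,W=cloud(n); np.savez(f"{n}.npz",p=p,d=d,W=W)
    print(n,(d==0).mean())
p=np.load("top.npz")["p"];W=np.load("top.npz")["W"]
crop("top",p,130,90,390,280,3,"t1")
H=cv2.cvtColor(p,cv2.COLOR_BGR2HSV)
v=lambda a,b:print(np.round(W[b,a]),H[b,a],p[b,a])
for a,b in[(302,172),(298,225),(354,171),(175,240),(177,218),(243,227),(244,166),(172,150),(210,230)]:v(a,b)
E
```

```text
top 0.0037333170572916665
side 0.047114054361979164
[ 627. -110.   11.] [111 118  84] [84 57 45]
[457. -92.   3.] [ 84 107  98] [90 98 57]
[ 626. -280.    0.] [  6 139 125] [ 57  71 125]
[421. 304.   3.] [96 16 79] [79 78 74]
[491. 284.  67.] [ 14 137  54] [25 39 54]
[456.  85.   4.] [60  7 38] [37 38 37]
[650.  75.  24.] [  1 181 114] [ 33  36 114]
[710. 307.  14.] [ 48  10 133] [128 133 130]
[449. 191.   4.] [ 30  10 129] [124 129 129]
```

View pics/t1.png

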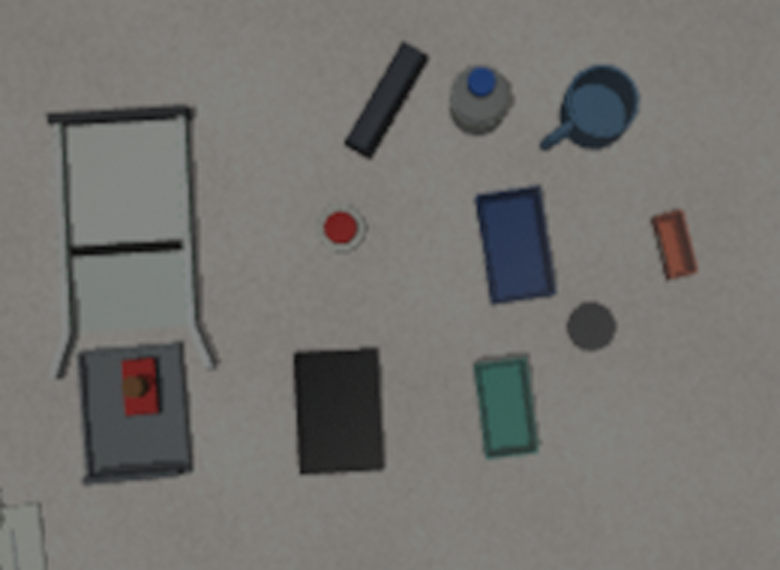

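```bash
cat >> h.py <<'E'
from scipy.optimize import minimize
def corners(L,Wd,z0,z1):
    return np.array([[sx*L/2,sy*Wd/2,z] for sx in(-1,1) for sy in(-1,1) for z in(z0,z1)])
def projm(cp,P):
    q=P@np.array(cp["R"]).T+cp["t"];q=q@np.array(cp["mtx"]).T;return q[:,:2]/q[:,2:]
def big(m,near=None):
    n,l,s,c=cv2.connectedComponentsWithStats(m.astype(np.uint8),connectivity=8)
    k=[i for i in range(1,n) if s[i,4]>15]
    if near is None: i=max(k,key=lambda i:s[i,4])
    else: i=min(k,key=lambda i:np.hypot(*(c[i]-near)))
    return l==i,c[i],s[i,4]
def fit(masks,pts,x0,F=4):
    # masks: {cam:mask}; pts local 3D hull; x0 [x,y,yawdeg]
    cps={n:arm.camera_params(n) for n in masks}
    M={}
    for n,m in masks.items():
        vv,uu=np.nonzero(m);a,b,c,d=uu.min()-8,vv.min()-8,uu.max()+9,vv.max()+9
        mm=cv2.resize(m[b:d,a:c].astype(np.float32),None,fx=F,fy=F,interpolation=cv2.INTER_LINEAR)
        M[n]=(mm>.5,a,b)
    def cost(x):
        w=np.radians(x[2]);R=np.array([[np.cos(w),-np.sin(w),0],[np.sin(w),np.cos(w),0],[0,0,1]])
        P=pts@R.T+[x[0],x[1],0];s=0
        for n,(mm,a,b) in M.items():
            q=(projm(cps[n],P)-[a,b]+.5)*F-.5
            im=np.zeros(mm.shape,np.uint8);cv2.fillConvexPoly(im,cv2.convexHull(np.int32(np.round(q*16))),1,shift=4)
            s+=1-(im.astype(bool)&mm).sum()/(im.astype(bool)|mm).sum()
        return s
    best=None
    for da in(-8,0,8):
        for d in (6,-6):
            r=minimize(cost,[x0[0],x0[1],x0[2]+da],method="Nelder-Mead",options=dict(initial_simplex=np.array([x0[0],x0[1],x0[2]+da])+np.array([[0,0,0],[d,0,0],[0,d,0],[0,0,d]])))
            if best is None or r.fun<best.fun: best=r
    return np.round(best.x,1),round(best.fun/len(M),3)
HUE={"l":((105,90,30),(125,255,255)),"m":((76,70,30),(96,255,255)),"xs":((0,90,60),(12,255,255))}
DIM={"l":(116,68),"m":(100,55),"xs":(68,29)}
def boxpts(k,z=0):
    L,Wd=DIM[k];return np.r_[corners(L,Wd,z+10,z+50),corners(L-10,Wd-10,z,z)]
def mask(p,k,near):
    H=cv2.cvtColor(p,cv2.COLOR_BGR2HSV);return big(cv2.inRange(H,*[np.array(a) for a in HUE[k]])>0,near)
def findbox(k,x,y,yaw,ims,z=0,cams=("top","side")):
    ms={};o=[]
    for n in cams:
        m,c,a=mask(ims[n],k,proj(n,[x,y,z+25]));ms[n]=m;o.append((n,np.round(c,1),a))
    return fit(ms,boxpts(k,z),[x,y,yaw]),{n:fit({n:ms[n]},boxpts(k,z),[x,y,yaw]) for n in cams},o
E
python3 - <<'E'
from h import *
ims={n:np.load(n+".npz")["p"] for n in("top","side")}
for k,x,y in[("l",628,-110),("m",457,-92),("xs",626,-275)]:
    r=findbox(k,x,y,5,ims);print(k,r[0],r[1],r[2])
for n in("top","side"):
    W=np.load(n+".npz")["W"]
    # desk z check and stdev
    for (x,y) in[(560,-20),(480,-220),(480,190)]:
        s=(abs(W[...,0]-x)<20)&(abs(W[...,1]-y)<20);print(n,x,y,np.nanmedian(W[s][:,2]),np.nanstd(W[s][:,2]))
p=ims["side"];crop("side",p,130,140,350,270,3,"s1")
E
```

```text
l (array([ 625.8, -102. ,    2. ]), np.float64(0.53)) {'top': (array([ 6.266e+02, -1.027e+02,  1.000e-01]), np.float64(0.198)), 'side': (array([ 587.6, -156.7,   43.7]), np.float64(0.756))} [('top', array([300.5, 170.7]), np.int32(673)), ('side', array([274.7, 220.9]), np.int32(98))]
m (array([459.3, -89.5,   8.6]), np.float64(0.305)) {'top': (array([458.5, -89.9,   7.4]), np.float64(0.218)), 'side': (array([460.6, -83.8,  18.5]), np.float64(0.369))} [('top', array([297.6, 224.4]), np.int32(461)), ('side', array([232.3, 238.9]), np.int32(413))]
xs (array([ 621.6, -275.5,   16.1]), np.float64(0.274)) {'top': (array([ 622.4, -276.1,   14.3]), np.float64(0.265)), 'side': (array([ 622.5, -272.4,   19.7]), np.float64(0.252))} [('top', array([354.4, 171. ]), np.int32(186)), ('side', array([309.4, 244.2]), np.int32(215))]
top 560 -20 0.204341990409829 3.686702374963059
top 480 -220 0.08158208675960935 3.8284072630992427
top 480 190 0.2095889008552527 3.818957280630588
side 560 -20 -1.1047132505606312 2.2363879600955423
side 480 -220 -0.8839565392418383 2.248394883161557
side 480 190 -1.425630200824388 2.3010623568003816
```

View pics/s1.png

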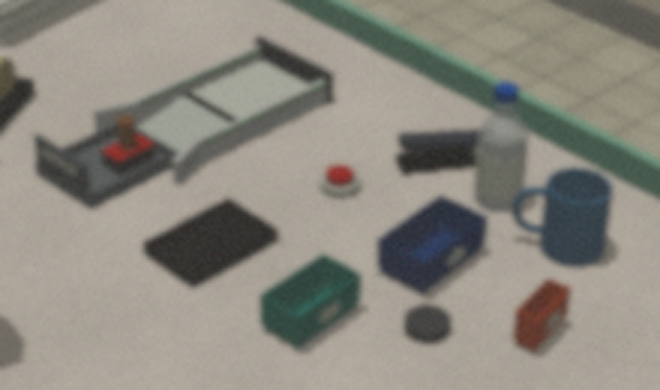

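```bash
cat >> h.py <<'E'
HUE={"l":((100,55,10),(128,255,110)),"m":((70,35,20),(100,255,255)),"xs":((0,60,40),(14,255,255))}
def mask(p,k,near,ex=None):
    H=cv2.cvtColor(cv2.bilateralFilter(p,5,30,2),cv2.COLOR_BGR2HSV)
    m=cv2.inRange(H,*[np.array(a) for a in HUE[k]])
    m=cv2.morphologyEx(m,cv2.MORPH_OPEN,np.ones((2,2),np.uint8))
    m,c,a=big(m>0,near)
    pts=np.argwhere(m)[:,::-1].astype(np.int32);im=np.zeros(m.shape,np.uint8)
    cv2.fillConvexPoly(im,cv2.convexHull(pts),1)
    return im>0,c,im.sum()
def dbg(ims,n,fits,name,box,f=4):
    p=ims[n].copy();u0,v0,u1,v1=box;p=cv2.resize(p[v0:v1,u0:u1],None,fx=f,fy=f,interpolation=cv2.INTER_CUBIC)
    p=cv2.convertScaleAbs(p,alpha=1.6)
    for k,(x,y,a),z in fits:
        w=np.radians(a);R=np.array([[np.cos(w),-np.sin(w),0],[np.sin(w),np.cos(w),0],[0,0,1]])
        P=boxpts(k,z) if isinstance(k,str) else k
        q=(projm(arm.camera_params(n),P@R.T+[x,y,0])-[u0,v0]+.5)*f
        cv2.polylines(p,[cv2.convexHull(np.int32(q))],True,(0,255,255),1)
    cv2.imwrite(f"pics/{name}.png",p)
E
python3 - <<'E'
from h import *
ims={n:np.load(n+".npz")["p"] for n in("top","side")}
F=[]
for k,x,y in[("l",628,-110),("m",457,-92),("xs",626,-275)]:
    r=findbox(k,x,y,5,ims);print(k,r[0],r[1],r[2]);F.append((k,r[0][0],0))
dbg(ims,"side",F,"ds1",(205,190,335,265),5)
dbg(ims,"top",F,"dt1",(270,140,380,255),5)
E
```

```text
l (array([ 623.2, -109.6,    7. ]), np.float64(0.167)) {'top': (array([ 623.1, -109.4,    6.5]), np.float64(0.046)), 'side': (array([ 629.6, -108. ,   18.7]), np.float64(0.243))} [('top', array([302.3, 172.3]), np.uint64(815)), ('side', array([273.9, 221. ]), np.uint64(556))]
m (array([453.1, -94.1,   5.5]), np.float64(0.08)) {'top': (array([452.6, -94. ,   4.9]), np.float64(0.051)), 'side': (array([455.4, -95. ,   9.5]), np.float64(0.094))} [('top', array([299.3, 226.5]), np.uint64(613)), ('side', array([233.5, 240.5]), np.uint64(623))]
xs (array([ 619.3, -278.9,   11.3]), np.float64(0.067)) {'top': (array([ 619.1, -278.4,   11.7]), np.float64(0.06)), 'side': (array([ 619.4, -279.8,   12.6]), np.float64(0.058))} [('top', array([355.4, 172. ]), np.uint64(257)), ('side', array([310.7, 245.3]), np.uint64(296))]
```

View pics/ds1.png

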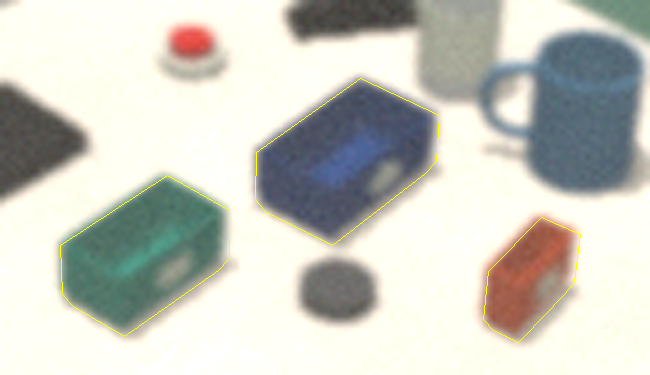

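View pics/dt1.png

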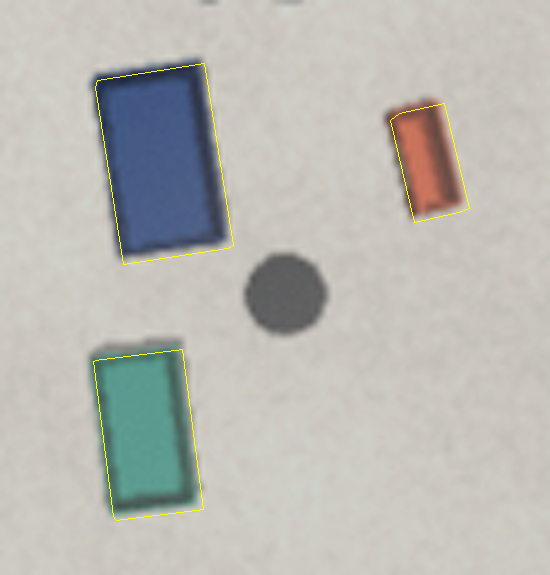

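```bash
sed -i 's/    m=cv2.morphologyEx(m,cv2.MORPH_OPEN,np.ones((2,2),np.uint8))/    m=cv2.morphologyEx(m,cv2.MORPH_OPEN,cv2.getStructuringElement(cv2.MORPH_CROSS,(3,3)))/' h.py
python3 - <<'E'
from h import *
ims={n:np.load(n+".npz")["p"] for n in("top","side")}
F=[]
for k,x,y in[("l",628,-110),("m",457,-92),("xs",626,-275)]:
    r=findbox(k,x,y,5,ims);print(k,r[0],r[1],r[2]);F.append((k,r[0][0],0))
dbg(ims,"side",F,"ds2",(205,190,335,265),5)
dbg(ims,"top",F,"dt2",(270,140,380,255),5)
a=cv2.imread("pics/ds2.png");b=cv2.imread("pics/dt2.png")
E
```

```text
l (array([ 626.2, -106.2,    7.4]), np.float64(0.169)) {'top': (array([ 626.4, -106.4,    6.5]), np.float64(0.052)), 'side': (array([ 632.1, -101.7,   17.9]), np.float64(0.24))} [('top', array([301.3, 171.3]), np.uint64(809)), ('side', array([272.9, 220. ]), np.uint64(556))]
m (array([456.4, -90.6,   5.7]), np.float64(0.084)) {'top': (array([456.2, -91. ,   5.4]), np.float64(0.057)), 'side': (array([455.5, -88.7,  10.7]), np.float64(0.095))} [('top', array([298.3, 225.5]), np.uint64(607)), ('side', array([232.5, 239.4]), np.uint64(617))]
xs (array([ 622.3, -274.6,   11.6]), np.float64(0.074)) {'top': (array([ 622.4, -275.2,   12.6]), np.float64(0.075)), 'side': (array([ 621.8, -274.1,   11.7]), np.float64(0.059))} [('top', array([354.4, 171. ]), np.uint64(251)), ('side', array([309.7, 244.3]), np.uint64(294))]
```

View pics/dt2.png

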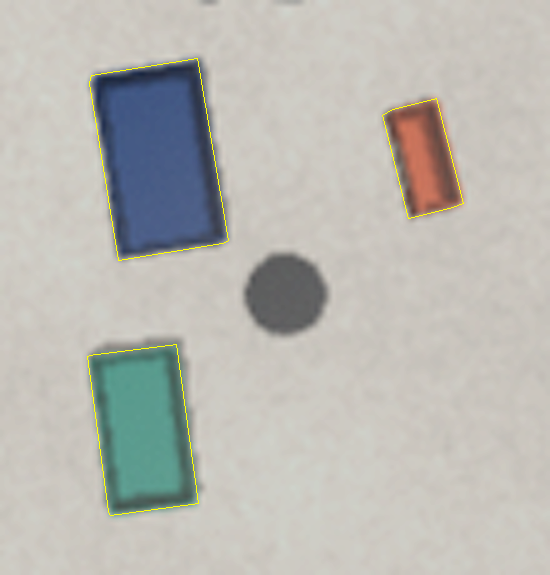

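View pics/ds2.png

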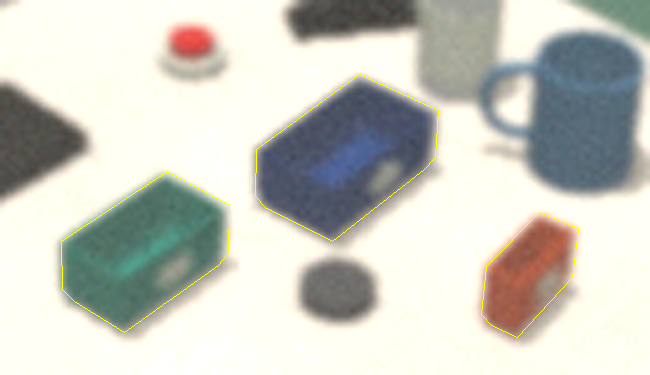

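Run:
```python
from h import *
p=np.load("top.npz")["p"];p=cv2.convertScaleAbs(p,alpha=1.6)
crop("top",p,140,115,270,255,5,"t2")
p=np.load("side.npz")["p"];p=cv2.convertScaleAbs(p,alpha=1.6)
crop("side",p,135,145,260,240,6,"s2")
```

```text
(no output)
```

View pics/t2.png

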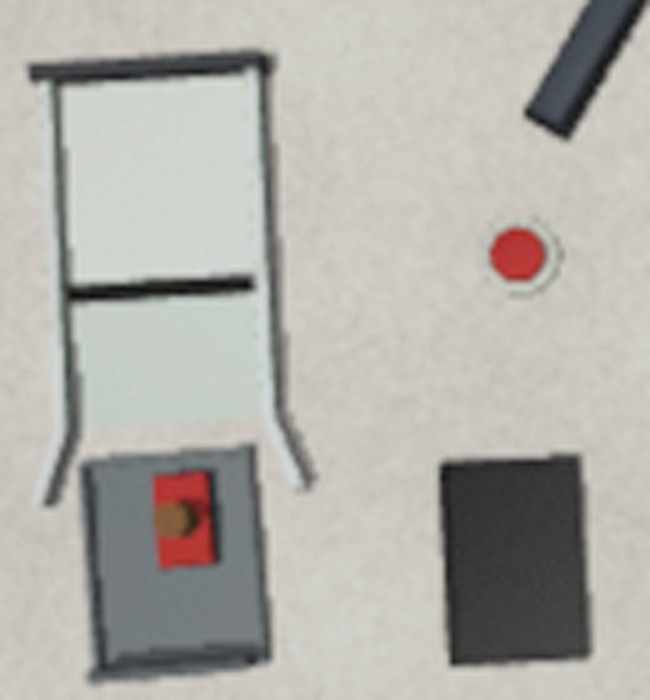

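View pics/s2.png

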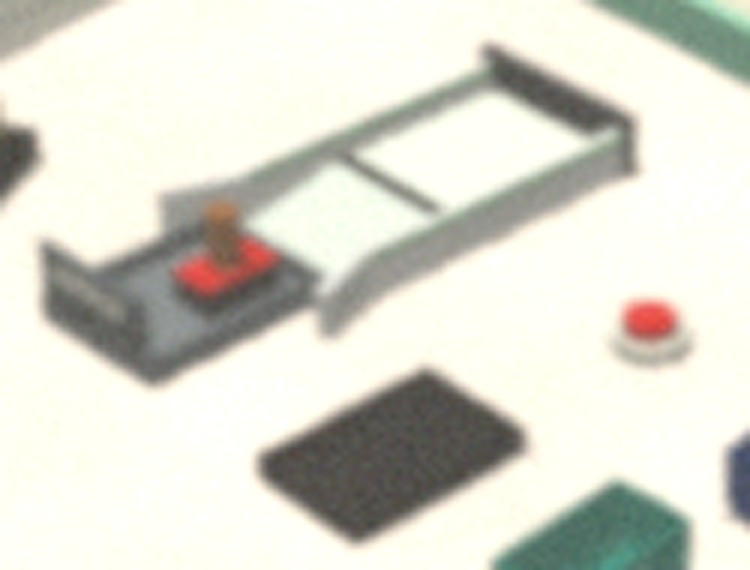

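```bash
cat >> h.py <<'E'
def hull(m):
    pts=np.argwhere(m)[:,::-1].astype(np.int32);im=np.zeros(m.shape,np.uint8);cv2.fillConvexPoly(im,cv2.convexHull(pts),1);return im>0
TRAY=np.r_[corners(140,110,0,20),np.array([[x,y,60] for x in(-70,-62) for y in(-50,50)])]
CAD=corners(130,90,0,18)
def dark(p,lo,hi,near,smax=255):
    H=cv2.cvtColor(cv2.bilateralFilter(p,5,30,2),cv2.COLOR_BGR2HSV)
    m=(H[...,2]>=lo)&(H[...,2]<hi)&(H[...,1]<smax)
    m=cv2.morphologyEx(m.astype(np.uint8),cv2.MORPH_OPEN,cv2.getStructuringElement(cv2.MORPH_CROSS,(3,3)))
    m,c,a=big(m>0,near);return hull(m),c
E
python3 - <<'E'
from h import *
ims={n:np.load(n+".npz")["p"] for n in("top","side")}
p=ims["top"]
for k,pts,x,y,v in[("tray",TRAY,450,300,100),("cad",CAD,456,85,75)]:
    ms={}
    for n in("top","side"):
        m,c=dark(ims[n],0,v,proj(n,[x,y,15]));ms[n]=m;print(k,n,c,m.sum())
        print(fit({n:m},pts,[x,y,3]))
    print("both",fit(ms,pts,[x,y,3]))
# stamp: red band
for n in("top","side"):
    H=cv2.cvtColor(cv2.bilateralFilter(ims[n],5,30,2),cv2.COLOR_BGR2HSV)
    m=((H[...,0]<10)|(H[...,0]>172))&(H[...,1]>120)
    m,c,a=big(m,proj(n,[475,284,24]));vv,uu=np.nonzero(m);P=onplane(n,np.c_[uu,vv],24)
    print("stamp",n,c,a,rect(P[:,:2]))
    m=((H[...,0]<10)|(H[...,0]>172))&(H[...,1]>120)
    m,c,a=big(m,proj(n,[650,75,25]));vv,uu=np.nonzero(m);P=onplane(n,np.c_[uu,vv],25)
    print("bell",n,c,a,P.mean(0),rect(P[:,:2]))
W=np.load("top.npz")["W"]
reg=(W[...,0]>560)&(W[...,0]<740)
for nm,ya,yb in(("Lr",340,390),("Rr",210,270)):
    s=reg&(W[...,2]>24)&(W[...,2]<44)&(W[...,1]>ya)&(W[...,1]<yb)
    q=W[s];f=cv2.fitLine(np.float32(q[:,:2]),cv2.DIST_HUBER,0,.01,.01).ravel();print(nm,len(q),f,np.degrees(np.arctan2(f[1],f[0])),"y at650",f[3]+(650-f[2])*f[1]/f[0],q[:,2].mean())
for r in(150,160,170,180): print(r,p[r,150:205].max(-1))
E
```

```text
tray top [174.50562541 227.93845136] 1691
(array([462.6, 301.9,   3.7]), np.float64(0.033))
tray side [163.41340782 194.04329609] 923
(array([463.1, 305.9,   4.8]), np.float64(0.083))
both (array([462.6, 302.9,   3.2]), np.float64(0.064))
cad top [242.45399306 226.59635417] 1194
(array([457.6,  85.8,   1.3]), np.float64(0.032))
cad side [199.68661417 220.48818898] 663
(array([458.4,  88.9,   2. ]), np.float64(0.139))
both (array([457.6,  85.6,   1.5]), np.float64(0.088))
stamp top [176.91411043 218.19631902] 163 [490.  294.2  58.1  33.2   3.8]
bell top [243.  165.5] 86 [651.89123153  78.41896768  25.        ] [651.9  78.4  29.6  29.4  43.3]
stamp side [172.10447761 189.29850746] 67 [488.2 296.6  59.   36.2  -1.1]
bell side [242.90625 197.9375 ] 32 [644.30778218  71.6190571   25.        ] [644.3  71.1  26.4  22.1  47.9]
Lr 183 [9.9946254e-01 3.2781415e-02 6.4973071e+02 3.7122235e+02] 1.8785732 y at650 371.23117 33.20697200106112
Rr 176 [9.9954724e-01 3.0088596e-02 6.5012769e+02 2.3954695e+02] 1.7242097 y at650 239.5431 34.18927781880392
150 [116  73  71 106 132 132 132 132 132 132 132
[... 167 characters left out ...]
127 129
 129]
160 [123  95  60 102 132 132 133 133 133 133 133 133 133 133 134 132 133 133
 133 134 133 133 133 133 134 133 133 133 133 133 134 133 132 134 133 133
 134 134 133 133 133 131 115  67  65 102 126 125 125 127 128 128 126 125
 126]
170 [129 113  67  72 107 133 132 134 134 133 133 133 133 134 133 128 119 120
 115 106 103 102 102 103 101 100 100  99  98  99  98  91  77  77  76  71
  57  57  58  58  79 116 127  97  57  74 105 128 129 129 129 130 129 129
 129]
180 [126 124  94  58  97 127 129 128 129 128 128 128 129 128 128 129 127 128
 129 129 128 128 129 129 129 130 129 129 129 130 130 129 130 130 129 129
 130 130 130 129 130 133 133 117  68  66 100 126 129 130 130 128 127 127
 126]
```

```bash
cat >> h.py <<'E'
def go(x,y,z,yaw=None):
    "shift in tool axes + spin (deg) from current pose to TCP x,y,z and tool-x yaw"
    s=arm.read_state();R=Ro.from_quat(s["ee_rot"]).as_matrix();d=R.T@(np.array([x,y,z])-s["position"])
    yw=np.degrees(np.arctan2(R[1,0],R[0,0]));sp=0 if yaw is None else -((yaw-yw+180)%360-180)
    print("now",np.round(s["position"],1),"yaw",round(yw,1),"F",np.round(s["contact_force"],1),"t",round(s["clock"],2),"w",round(s["gripper_width"],1),"tilt",np.round(R[:,2],3),"j6",round(s["joints"][5],2))
    print("-> shift",np.round(d,1),"spin",round(sp,1))
E
python3 - <<'E'
from h import *
f=lambda z:np.array([140+(np.array(z)[0]+.5)/5-.5,115+(np.array(z)[1]+.5)/5-.5])
for nm,z,h in[("gap",(160.5,288),14),("stopNear",(150,76),40),("handle",(175,519),66),("foot",(180,424),0),("belltop",(518,254),25)]:
    print(nm,onplane("top",f(z),h).round(1))
g=lambda z:np.array([135+(np.array(z)[0]+.5)/6-.5,145+(np.array(z)[1]+.5)/6-.5])
for nm,z,h in[("gap",(388,182),14),("handle",(222,205),66),("belltop",(650,312),25)]:
    print(nm,onplane("side",g(z),h).round(1))
go(489.5,294.8,300,3.8)
E
```

```text
gap [[638.2 309.   14. ]]
stopNear [[771.4 308.3  40. ]]
handle [[489.6 291.8  66. ]]
foot [[550.9 300.6   0. ]]
belltop [[652.2  77.8  25. ]]
gap [[637.  322.7  14. ]]
handle [[491.8 299.8  66. ]]
belltop [[650.4  78.2  25. ]]
now [275.  561.1 404. ] yaw -26.1 F [-0.5 -0.5 -0.3] t 0.2 w 85.5 tilt [-0.    -0.001 -1.   ] j6 -0.26
-> shift [309.8 144.5 104.3] spin -29.9
```

```bash
python3 -m jog '[[[60,28,10,-6],[120,56,30,-12],[180,84,50,-18],[235,110,70,-24],[290,135,90,-30]]]' 50
python3 - <<'E'
from h import *
go(490,295,300,3.8)
E
```

```text
clock: 0.82
position: [464.4, 325.7, 320.3]
ee_rot: [0.999, 0.036, -0.0, 0.0]
contact_force: [0.3, 1.4, -0.4]
gripper_width: 49.9
now [464.4 325.7 320.3] yaw 4.1 F [ 0.3  1.4 -0.4] t 0.82 w 49.9 tilt [-0.    -0.001 -1.   ] j6 0.74
-> shift [23.3 32.4 20.3] spin 0.3
```

```bash
python3 -m jog '[[[12,16,10,0],[23,32,40,0],[23,32,80,0],[23,32,105,0],[23,32,112,0]]]'
python3 - <<'E'
from h import *
p,d=arm.get_image("side");crop("s",cv2.convertScaleAbs(p,alpha=1.6),110,100,270,230,5,"s3")
p,d=arm.get_image("top");crop("s",cv2.convertScaleAbs(p,alpha=1.6),130,160,230,270,5,"t3")
go(490,295,205,3.8)
E
```

```text
clock: 1.45
position: [489.3, 294.8, 206.5]
ee_rot: [0.999, 0.036, -0.001, 0.002]
contact_force: [0.2, 0.4, -0.2]
gripper_width: 50.0
now [489.7 295.4 207.9] yaw 4.1 F [-0.2  0.   0.5] t 1.55 w 50.5 tilt [-0.001 -0.002 -1.   ] j6 0.82
-> shift [0.3 0.4 2.9] spin 0.3
```

View pics/s3.png

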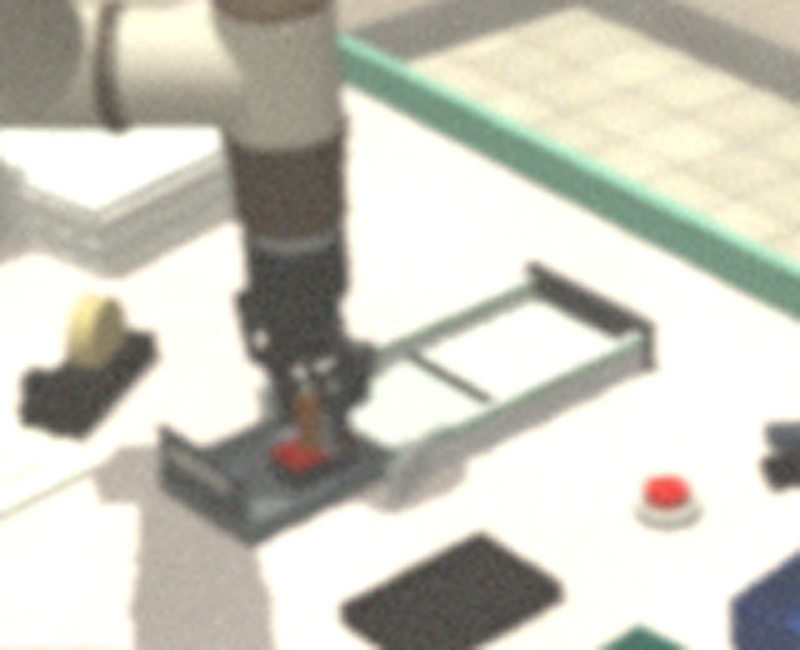

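View pics/t3.png

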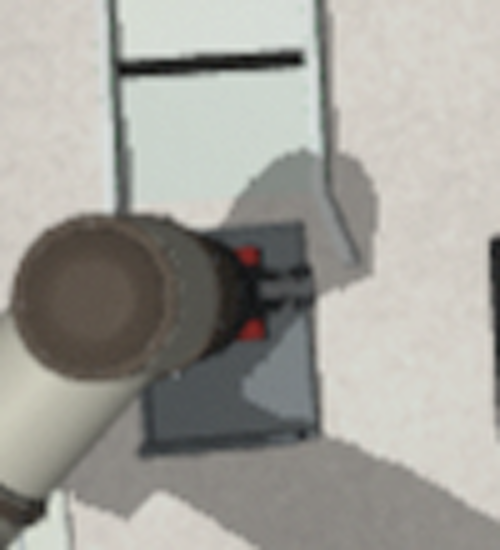

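Side view: the handle (zoom 308,420) sits between the jaws, with the fingers to the far left and right of it. I'll close on it.

```bash
python3 -m jog '[[[0,0,3,0],[0,0,3,0],[0,0,3,0],[0,0,3,0],[0,0,3,0]]]' 5;  python3 -m jog '[[[0,0,0,0],[0,0,0,0],[0,0,0,0],[0,0,-10,0],[0,0,-30,0]]]'
python3 - <<'E'
from h import *
go(457.6,85.7,280,1.6)
E
```

```text
clock: 2.17
position: [489.9, 295.7, 205.7]
ee_rot: [0.999, 0.036, 0.0, 0.0]
contact_force: [-1.1, 0.2, 5.2]
gripper_width: 20.8
clock: 2.8
position: [489.5, 295.2, 235.1]
ee_rot: [0.999, 0.036, -0.001, 0.002]
contact_force: [-0.1, 0.7, 0.1]
gripper_width: 20.5
now [489.5 295.2 235.1] yaw 4.1 F [-0.1  0.7  0.1] t 2.8 w 20.5 tilt [-0.002 -0.003 -1.   ] j6 0.82
-> shift [-46.9 206.8 -44.2] spin 2.5
```

```bash
python3 -m jog '[[[0,5,-30,0],[-10,50,-45,0],[-22,100,-45,1],[-34,150,-45,2],[-47,200,-45,2.5]]]'
python3 - <<'E'
from h import *
go(457.6,85.7,207,1.6)
p,d=arm.get_image("side");crop("s",cv2.convertScaleAbs(p,alpha=1.6),140,100,300,230,5,"s4")
E
```

```text
clock: 3.42
position: [456.4, 90.8, 281.0]
ee_rot: [1.0, 0.014, -0.001, 0.002]
contact_force: [0.9, -0.4, -0.2]
gripper_width: 20.4
now [456.4  90.8 281. ] yaw 1.6 F [ 0.9 -0.4 -0.2] t 3.42 w 20.4 tilt [-0.002 -0.003 -1.   ] j6 1.05
-> shift [ 1.3  4.9 74. ] spin 0.0
```

View pics/s4.png

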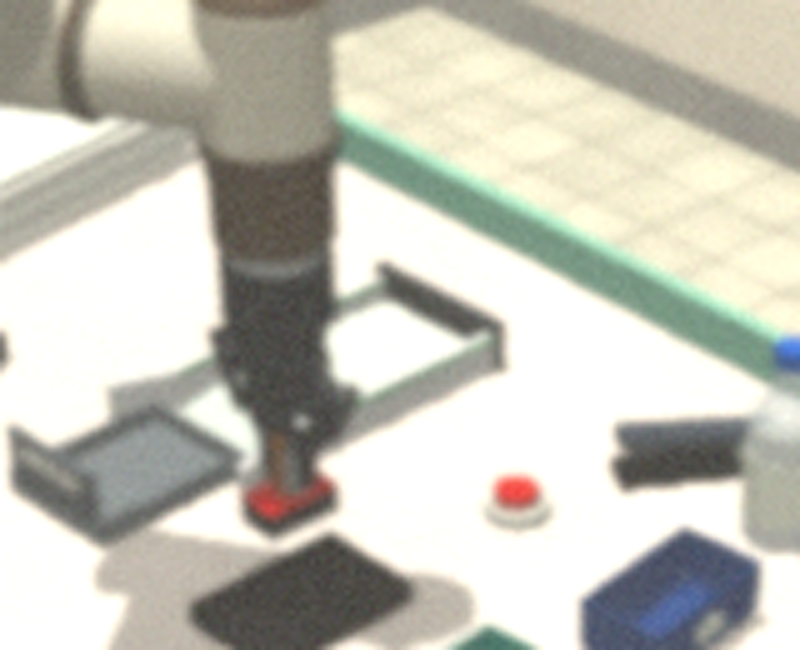

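Stamp is held upright (zoom 290,490) and the tray is empty. Next I'll lower it into the caddy.

```bash
python3 -m jog '[[[1,5,20,0],[1,5,45,0],[1,5,62,0],[1,5,70,0],[1,5,74,0]]]'; python3 -m jog '[[[0,0,0.5,0],[0,0,0.5,0],[0,0,0.5,0],[0,0,0.5,0],[0,0,0.5,0]]]'
```

```text
clock: 4.1
position: [454.3, 81.1, 206.2]
ee_rot: [1.0, 0.012, -0.004, 0.003]
contact_force: [-0.5, -0.3, -0.7]
gripper_width: 20.4
clock: 4.72
position: [454.3, 81.1, 205.9]
ee_rot: [1.0, 0.012, -0.004, 0.003]
contact_force: [-0.4, 0.1, 0.0]
gripper_width: 20.0
```

```bash
python3 -m jog '[[[0,0,0,0],[0,0,0,0],[0,0,0,0],[0,0,0,0],[0,0,0,0]]]' 50; python3 -m jog '[[[0,0,-15,0],[0,0,-45,0],[0,0,-80,0],[0,0,-100,0],[0,0,-100,0]]]';  python3 - <<'E'
from h import *
go(626.3,-106.3,255,6.9)
E
```

```text
clock: 5.35
position: [454.3, 81.1, 205.9]
ee_rot: [1.0, 0.012, -0.004, 0.003]
contact_force: [0.0, 0.1, -0.1]
gripper_width: 49.9
clock: 5.98
position: [455.3, 81.8, 307.3]
ee_rot: [1.0, 0.012, -0.002, 0.002]
contact_force: [-0.2, -0.2, -0.2]
gripper_width: 50.0
now [455.3  81.8 307.3] yaw 1.3 F [-0.2 -0.2 -0.2] t 5.97 w 50.0 tilt [-0.004 -0.004 -1.   ] j6 1.06
-> shift [166.7 191.8  52.2] spin -5.6
```

```bash
cat > chk.py <<'E'
from h import *
import sys
ims={n:arm.get_image(n)[0] for n in("top","side")}
G={"l":(626.3,-106.3,6.9),"m":(456.4,-90.8,5.7),"xs":(622.3,-274.6,12)}
for k in sys.argv[2:]:
    try: r=findbox(k,*G[k],ims);print(k,r[0],r[1])
    except Exception as e: print(k,e)
for n in ims: cv2.imwrite(f"pics/{sys.argv[1]}{n}.png",cv2.convertScaleAbs(ims[n],alpha=1.6))
E
python3 chk.py a l m xs
```

```text
l (array([ 626.2, -106.2,    7.3]), np.float64(0.146)) {'top': (array([ 626.4, -106.6,    6.3]), np.float64(0.049)), 'side': (array([ 629.1, -100.8,   16.7]), np.float64(0.208))}
m (array([455.9, -90.5,   6.1]), np.float64(0.087)) {'top': (array([456.3, -91. ,   5.3]), np.float64(0.057)), 'side': (array([456.6, -88.7,  11.3]), np.float64(0.093))}
xs (array([ 622.3, -274.6,   11.6]), np.float64(0.075)) {'top': (array([ 622.4, -275.4,   12. ]), np.float64(0.075)), 'side': (array([ 621.7, -274.2,   12.1]), np.float64(0.061))}
```

View pics/atop.png

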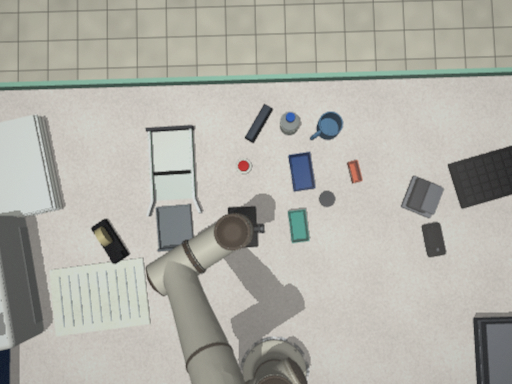

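View pics/aside.png

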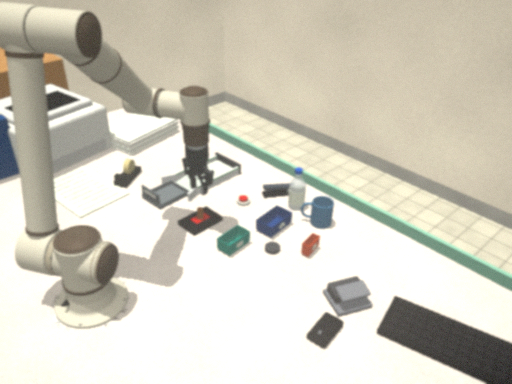

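```bash
python3 - <<'E'
s=open('h.py').read()
s=s.replace('d=R.T@(np.array([x,y,z])-s["position"])','d=R.T@(np.array([x,y,z])-s["position"]-155*(R[:,2]-[0,0,-1]))')
open('h.py','w').write(s)
E
python3 -m jog '[[[35,38,0,-1],[70,77,0,-2.5],[105,115,0,-4],[140,155,0,-5.5],[166,191,10,-5.5]]]' 85
python3 - <<'E'
from h import *
go(626.3,-106.4,187,6.8)
E
```

```text
clock: 6.7
position: [626.2, -107.2, 293.2]
ee_rot: [0.998, 0.059, -0.005, 0.003]
contact_force: [0.5, 0.3, -0.7]
gripper_width: 85.1
now [ 626.2 -107.2  293.2] yaw 6.8 F [ 0.5  0.3 -0.7] t 6.7 w 85.1 tilt [-0.01  -0.006 -1.   ] j6 1.6
-> shift [  2.9  -2.  106.2] spin 0.0
```

```bash
python3 -m jog '[[[3,-2,40,0],[3,-2,80,0],[3,-2,98,0],[3,-2,106,0],[3,-2,106,0]]]'
python3 - <<'E'
from h import *
arm.get_image("side")
go(626.3,-106.4,187,6.8)
p,d=arm.get_image("side");crop("s",cv2.convertScaleAbs(p,alpha=1.6),200,100,360,240,5,"s5")
go(626.3,-106.4,187,6.8)
E
```

```text
clock: 7.32
position: [628.2, -105.3, 187.5]
ee_rot: [0.998, 0.06, -0.005, 0.003]
contact_force: [1.1, 0.1, 0.3]
gripper_width: 84.9
now [ 628.5 -105.3  188.3] yaw 6.8 F [0.7 0.5 0.7] t 7.38 w 84.9 tilt [-0.008 -0.006 -1.   ] j6 1.6
-> shift [-0.9  0.   1.3] spin 0.0
now [ 628.5 -105.3  188.7] yaw 6.8 F [-0.5 -0.1  0.3] t 7.42 w 85.0 tilt [-0.007 -0.006 -1.   ] j6 1.6
-> shift [-1.1  0.   1.7] spin 0.0
```

View pics/s5.png

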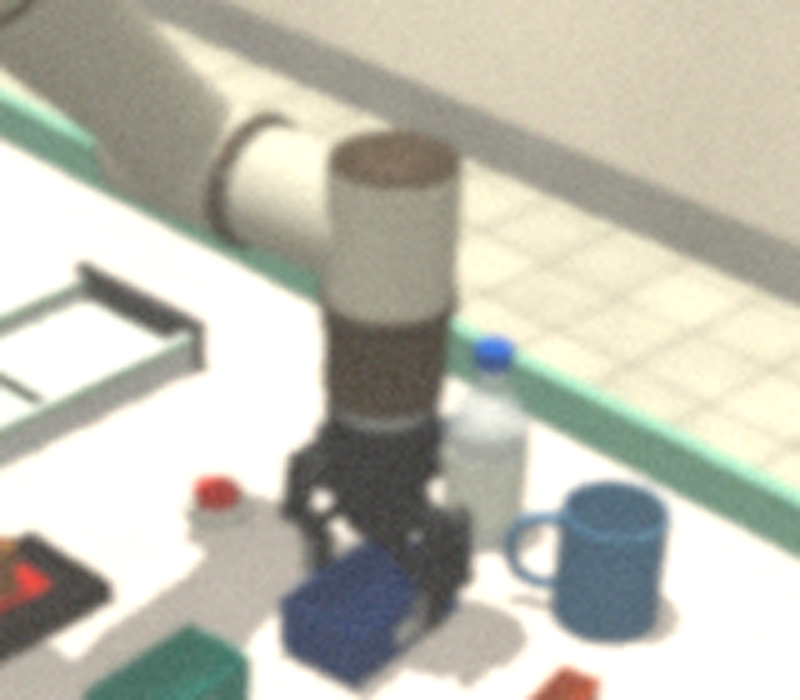

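```bash
python3 -m jog '[[[-1,0,1,0],[-1,0,1,0],[-1,0,1,0],[-1,0,1,0],[-1,0,1,0]]]' 60; python3 -m jog '[[[0,0,0,0],[0,0,-10,0],[0,0,-40,0],[0,0,-80,0],[0,0,-80,0]]]'
python3 - <<'E'
from h import *
p,d=arm.get_image("side");crop("s",cv2.convertScaleAbs(p,alpha=1.6),200,100,360,240,5,"s6")
go(464.6,303,270,3.5)
E
```

```text
clock: 8.05
position: [628.1, -105.3, 189.5]
ee_rot: [0.998, 0.06, -0.002, 0.003]
contact_force: [-0.6, 0.9, 6.0]
gripper_width: 67.1
clock: 8.68
position: [629.5, -104.8, 273.8]
ee_rot: [0.998, 0.06, 0.002, 0.003]
contact_force: [-0.5, 0.9, -0.7]
gripper_width: 67.3
now [ 628.6 -104.8  271.4] yaw 6.9 F [-0.4 -0.3 -3.1] t 8.72 w 66.9 tilt [-0.001 -0.005 -1.   ] j6 1.6
-> shift [-113.9 -425.3   -0.7] spin 3.4
```

View pics/s6.png

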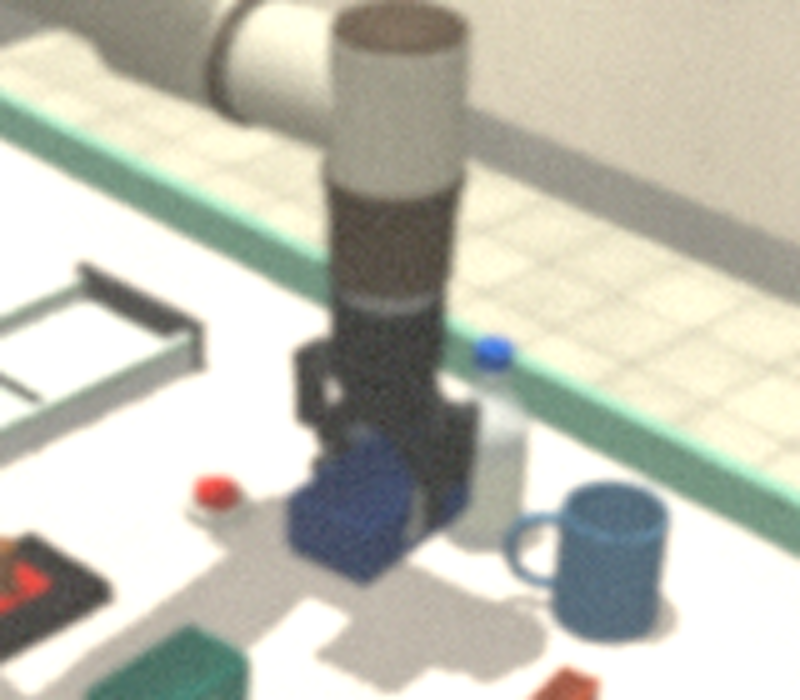

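```bash
python3 -m jog '[[[-5,-55,-20,0],[-20,-110,-25,0],[-35,-165,-25,1],[-50,-220,-25,2],[-65,-275,-25,3.4]]]'; python3 -m jog '[[[-16,-50,0,0],[-32,-100,0,0],[-49,-150,10,0],[-49,-150,25,0],[-49,-150,25,0]]]'
python3 - <<'E'
from h import *
arm.get_image("side")
p,d=arm.get_image("side");crop("s",cv2.convertScaleAbs(p,alpha=1.6),110,100,270,230,5,"s7")
go(465.5,303,193.5,3.5)
E
```

```text
clock: 9.35
position: [529.9, 161.9, 293.8]
ee_rot: [1.0, 0.03, -0.002, 0.003]
contact_force: [0.6, 0.8, -1.7]
gripper_width: 67.2
clock: 9.98
position: [471.2, 307.8, 265.5]
ee_rot: [1.0, 0.03, -0.004, 0.005]
contact_force: [0.1, -0.1, -1.1]
gripper_width: 67.1
now [472.2 307.5 267.4] yaw 3.3 F [-0.3 -0.4 -1.5] t 10.07 w 67.1 tilt [-0.004 -0.008 -1.   ] j6 0.76
-> shift [-5.9  2.3 74. ] spin -0.2
```

View pics/s7.png

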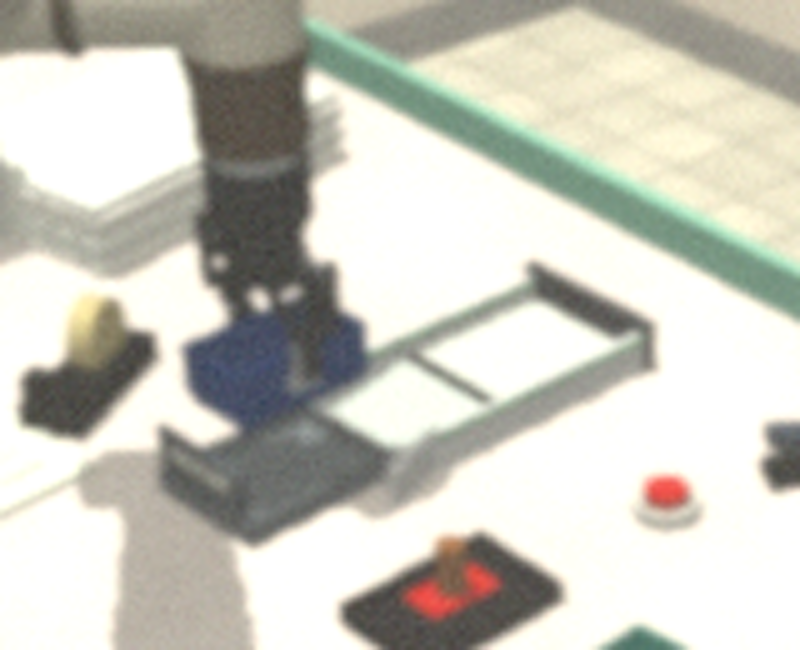

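```bash
python3 -m jog '[[[-4,2,10,0],[-6,2,25,0],[-6,2,40,0],[-6,2,44,0],[-6,2,44,0]]]'
python3 - <<'E'
from h import *
arm.get_image("side")
p,d=arm.get_image("side");crop("s",cv2.convertScaleAbs(p,alpha=1.6),110,100,270,230,5,"s8")
p,d=arm.get_image("top");crop("s",cv2.convertScaleAbs(p,alpha=1.6),130,160,230,270,5,"t8")
go(465.5,303,193.5,3.5)
E
```

```text
clock: 10.7
position: [466.3, 304.8, 222.9]
ee_rot: [1.0, 0.029, -0.003, 0.004]
contact_force: [0.1, 0.4, -1.5]
gripper_width: 66.8
now [466.4 305.1 223.9] yaw 3.3 F [-0.3  0.  -1.8] t 10.85 w 67.0 tilt [-0.003 -0.008 -1.   ] j6 0.76
-> shift [-0.3  0.7 30.4] spin -0.2
```

View pics/s8.png

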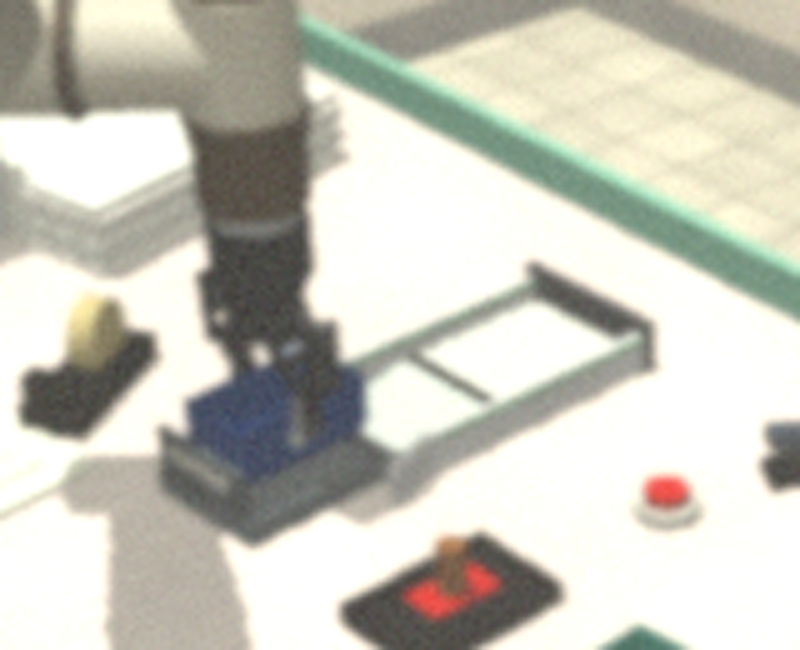

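View pics/t8.png

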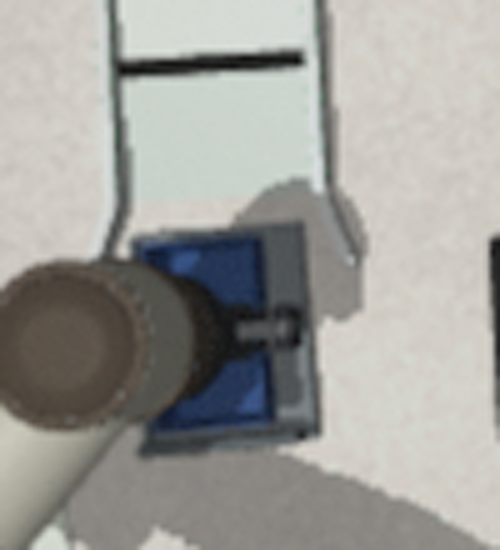

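```bash
python3 -m jog '[[[0,1,10,0],[0,1,20,0],[0,1,26,0],[0,1,29,0],[0,1,29,0]]]'
python3 - <<'E'
from h import *
arm.get_image("side");arm.get_image("side")
go(465.5,303,193.5,3.5)
E
```

```text
clock: 11.48
position: [466.3, 303.9, 194.6]
ee_rot: [1.0, 0.029, -0.002, 0.004]
contact_force: [-0.7, 0.5, -0.1]
gripper_width: 66.9
now [466.4 304.  195. ] yaw 3.3 F [-0.3  0.4 -1.2] t 11.57 w 67.2 tilt [-0.003 -0.007 -1.   ] j6 0.76
-> shift [-0.4 -0.2  1.5] spin -0.2
```

```bash
python3 -m jog '[[[0,0,1,0],[0,0,2,0],[0,0,2,0],[0,0,2,0],[0,0,2,0]]]'; python3 -m jog '[[[0,0,0,0],[0,0,0,0],[0,0,0,0],[0,0,0,0],[0,0,0,0]]]' 80; python3 -m jog '[[[0,0,-15,0],[0,0,-45,0],[0,0,-90,0],[0,0,-110,0],[0,0,-110,0]]]'
python3 - <<'E'
from h import *
arm.get_image("side")
go(456.4,-90.8,196,5.6)
E
python3 -m jog '[[[0,30,0,0],[0,75,0,0],[0,130,0,0],[0,190,0,0],[0,250,0,0]]]'; python3 chk.py b m xs;python3 - <<'E'
from h import *
go(456.4,-90.8,196,5.6)
E
```

```text
clock: 12.2
position: [466.5, 304.0, 193.6]
ee_rot: [1.0, 0.029, -0.001, 0.003]
contact_force: [-0.5, -1.4, 4.9]
gripper_width: 67.0
clock: 12.82
position: [466.5, 304.0, 193.5]
ee_rot: [1.0, 0.029, -0.001, 0.003]
contact_force: [-0.6, 0.1, 0.1]
gripper_width: 80.0
clock: 13.45
position: [467.1, 305.0, 306.4]
ee_rot: [1.0, 0.029, 0.001, 0.001]
contact_force: [0.7, -0.3, -0.3]
gripper_width: 80.1
now [466.7 304.7 304.6] yaw 3.3 F [ 0.2 -0.2 -0.5] t 13.5 w 79.9 tilt [-0.001 -0.005 -1.   ] j6 0.76
-> shift [-32.9 392.9 110.5] spin -2.3
clock: 14.12
position: [480.7, 53.3, 304.8]
ee_rot: [1.0, 0.029, -0.002, 0.003]
contact_force: [1.1, 1.0, 0.2]
gripper_width: 79.8
m (array([456. , -90.6,   6.1]), np.float64(0.078)) {'top': (array([456.3, -91. ,   5.3]), np.float64(0.057)), 'side': (array([456. , -88.4,  11.1]), np.float64(0.076))}
xs (array([ 622.3, -274.6,   11.5]), np.float64(0.074)) {'top': (array([ 622.5, -275.2,   12.6]), np.float64(0.075)), 'side': (array([ 621.7, -274.2,   12.1]), np.float64(0.061))}
now [480.1  50.6 304.4] yaw 3.0 F [0.2 0.4 0.1] t 14.22 w 80.1 tilt [-0.006 -0.007 -1.   ] j6 1.18
-> shift [-29.3 138.4 109.5] spin -2.6
```

View pics/bside.png

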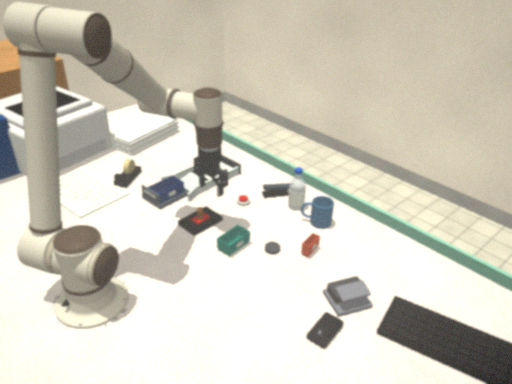

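View pics/btop.png

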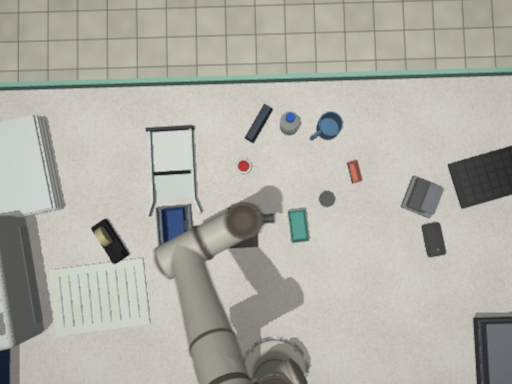

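```bash
python3 -m jog '[[[-10,50,10,0],[-20,100,30,-1],[-29,138,60,-2.6],[-29,138,80,-2.6],[-29,138,85,-2.6]]]'
python3 - <<'E'
from h import *
arm.get_image("side");arm.get_image("side")
go(456.4,-90.8,200,5.6)
E
```

```text
clock: 14.85
position: [457.1, -89.4, 218.6]
ee_rot: [0.999, 0.048, -0.005, 0.003]
contact_force: [-1.2, -0.6, 0.5]
gripper_width: 80.0
now [457.8 -88.8 219.8] yaw 5.6 F [0.1 0.2 0.6] t 14.95 w 80.0 tilt [-0.008 -0.007 -1.   ] j6 1.5
-> shift [-0.2  0.8 19.8] spin -0.0
```

```bash
python3 -m jog '[[[0,1,10,0],[0,1,18,0],[0,1,20,0],[0,1,20,0],[0,1,20,0]]]'
python3 - <<'E'
from h import *
arm.get_image("top")
p,d=arm.get_image("side");crop("s",cv2.convertScaleAbs(p,alpha=1.6),170,120,300,260,5,"s9")
go(456.4,-90.8,200,5.6)
E
```

```text
clock: 15.58
position: [457.9, -89.9, 200.1]
ee_rot: [0.999, 0.049, -0.004, 0.003]
contact_force: [0.4, 0.5, 0.0]
gripper_width: 80.0
now [457.9 -89.9 200.1] yaw 5.6 F [-0.6 -0.1  1. ] t 15.68 w 80.0 tilt [-0.007 -0.007 -1.   ] j6 1.5
-> shift [-0.4 -0.2  0.1] spin -0.0
```

View pics/s9.png

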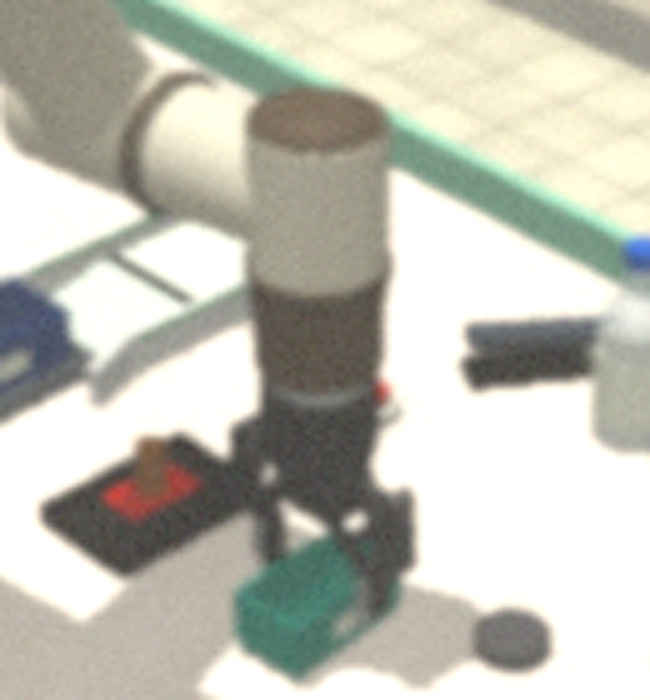

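Jaws straddle the teal box near its rim. I'll grip it and lift.

```bash
python3 -m jog '[[[0,0,0,0],[0,0,0,0],[0,0,0,0],[0,0,0,0],[0,0,0,0]]]' 45; python3 -m jog '[[[0,0,0,0],[0,0,-10,0],[0,0,-40,0],[0,0,-80,0],[0,0,-90,0]]]'
python3 - <<'E'
from h import *
arm.get_image("top")
p,d=arm.get_image("side");crop("s",cv2.convertScaleAbs(p,alpha=1.6),170,90,300,260,4,"s10")
go(465.5,303,290,3.5)
E
```

```text
clock: 16.3
position: [458.1, -89.9, 200.6]
ee_rot: [0.999, 0.049, -0.003, 0.003]
contact_force: [-0.6, 0.6, 5.9]
gripper_width: 53.5
clock: 16.92
position: [459.1, -89.2, 293.2]
ee_rot: [0.999, 0.049, -0.0, 0.003]
contact_force: [0.1, 0.2, -1.7]
gripper_width: 53.9
now [458.6 -89.3 291.6] yaw 5.6 F [-0.2 -0.2 -1. ] t 17.02 w 53.6 tilt [-0.003 -0.006 -1.   ] j6 1.5
-> shift [  45.8 -390.6   -0.9] spin 2.1
```

View pics/s10.png

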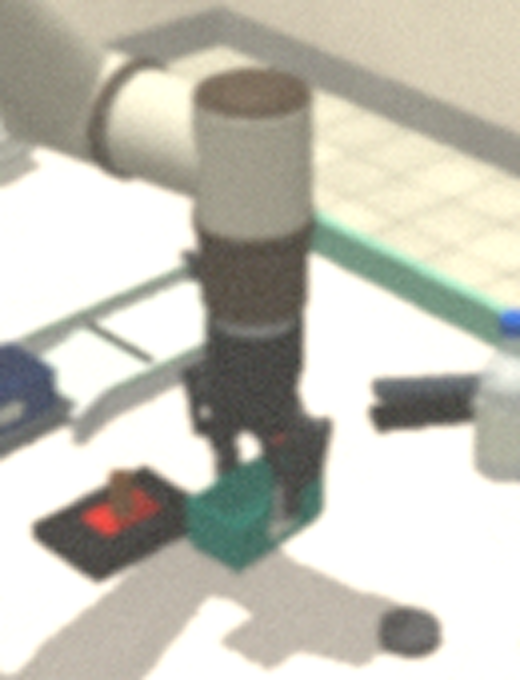

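Run:
```python
from h import *
ims={n:arm.get_image(n)[0] for n in("top","side")}
r=findbox("l",465.5,303,3.5,ims,4);print(r)
F=[("l",r[0][0],4),("l",r[1]["top"][0],4)]
dbg(ims,"top",F[1:],"dt11",(130,170,230,270),6)
dbg(ims,"side",F,"ds11",(125,150,225,230),6)
```

```text
((array([464.7, 301.3,   3.2]), np.float64(0.28)), {'top': (array([465. , 301.2,   2.9]), np.float64(0.056)), 'side': (array([467.7, 291.1,  37.6]), np.float64(0.452))}, [('top', array([173.4, 226.2]), np.uint64(953)), ('side', array([169.5, 186.1]), np.uint64(340))])
```

View pics/dt11.png

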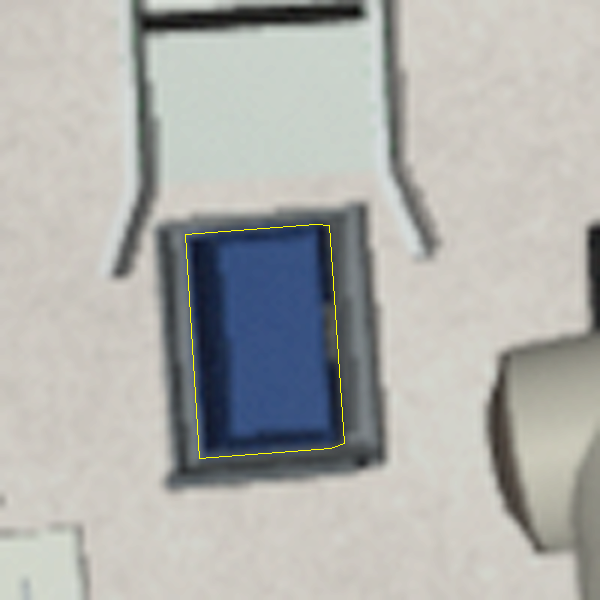

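View pics/ds11.png

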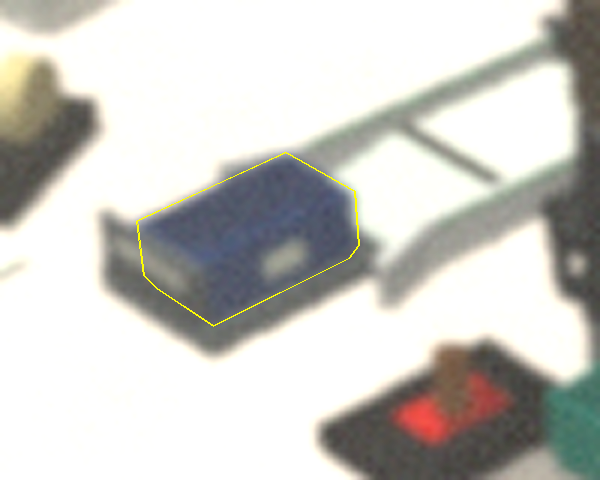

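```bash
python3 -m jog '[[[5,-50,0,0],[12,-105,0,0],[20,-165,0,1],[28,-225,0,2],[36,-285,0,2.3]]]'; python3 -m jog '[[[5,-50,0,0],[10,-90,0,0],[10,-103,5,0],[10,-103,15,0],[10,-103,15,0]]]'
python3 - <<'E'
from h import *
arm.get_image("side");arm.get_image("side")
go(465.8,302.7,262,3.2)
E
```

```text
clock: 17.75
position: [465.5, 199.5, 286.1]
ee_rot: [1.0, 0.029, -0.005, 0.004]
contact_force: [1.8, 0.3, -0.8]
gripper_width: 53.8
clock: 18.38
position: [468.8, 301.1, 268.1]
ee_rot: [1.0, 0.028, -0.007, 0.006]
contact_force: [0.2, 0.1, -1.3]
gripper_width: 53.5
now [469.4 301.5 269.7] yaw 3.2 F [ 0.4 -0.8 -0.6] t 18.48 w 54.0 tilt [-0.012 -0.01  -1.   ] j6 0.77
-> shift [-1.6 -2.9  7.7] spin -0.0
```

```bash
python3 -m jog '[[[-1,-2,3,0],[-1.6,-3,6,0],[-1.6,-3,8,0],[-1.6,-3,8,0],[-1.6,-3,8,0]]]'
python3 - <<'E'
from h import *
arm.get_image("top")
p,d=arm.get_image("side");crop("s",cv2.convertScaleAbs(p,alpha=1.6),115,120,235,235,6,"s12")
go(465.8,302.7,226,3.2)
E
```

```text
clock: 19.1
position: [467.6, 304.4, 261.8]
ee_rot: [1.0, 0.028, -0.006, 0.005]
contact_force: [-0.3, 0.7, -1.2]
gripper_width: 53.7
now [467.6 304.4 261.8] yaw 3.2 F [-0.1  0.3 -0.8] t 19.2 w 53.8 tilt [-0.011 -0.01  -1.   ] j6 0.76
-> shift [ 0.4 -0.2 35.8] spin -0.0
```

View pics/s12.png

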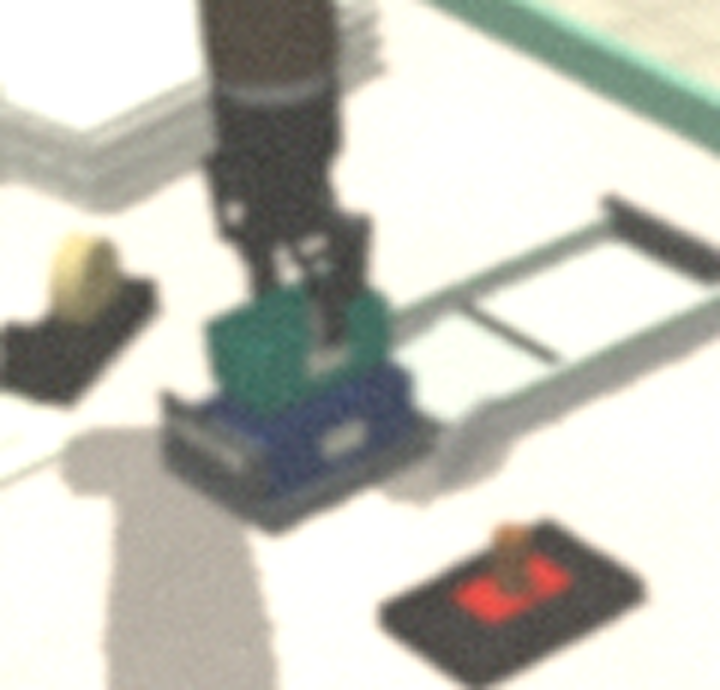

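```bash
python3 -m jog '[[[0,0,8,0],[0,0,14,0],[0,0,20,0],[0,0,22,0],[0,0,22,0]]]'
python3 - <<'E'
from h import *
arm.get_image("top")
p,d=arm.get_image("side");crop("s",cv2.convertScaleAbs(p,alpha=1.6),115,120,235,235,6,"s13")
go(465.8,302.7,226,3.2)
E
```

```text
clock: 19.82
position: [467.3, 304.2, 239.6]
ee_rot: [1.0, 0.028, -0.006, 0.005]
contact_force: [0.2, -0.4, -0.3]
gripper_width: 53.6
now [467.4 304.2 239.9] yaw 3.2 F [-1.1  0.  -0.9] t 19.93 w 53.6 tilt [-0.011 -0.01  -1.   ] j6 0.76
-> shift [ 0.3 -0.1 14. ] spin 0.0
```

View pics/s13.png

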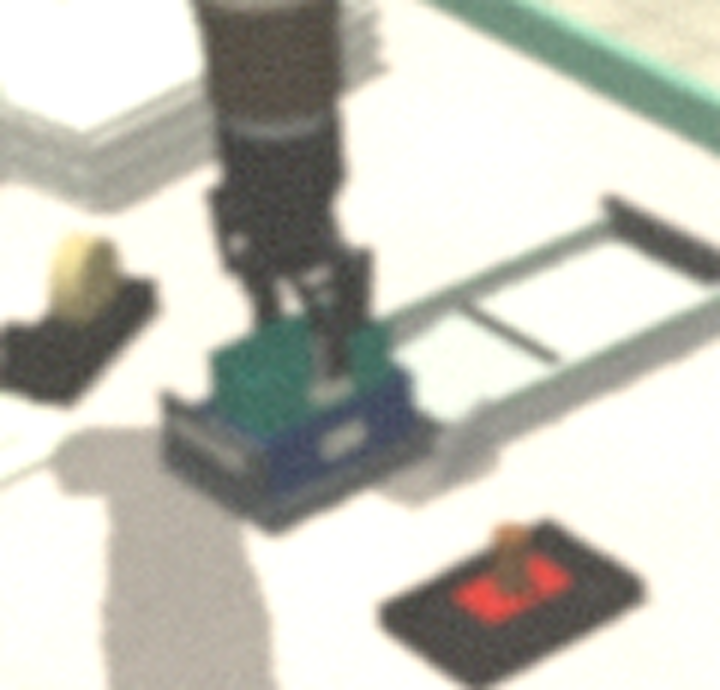

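```bash
python3 -m jog '[[[0,0,5,0],[0,0,9,0],[0,0,12,0],[0,0,12,0],[0,0,12,0]]]'
python3 - <<'E'
from h import *
arm.get_image("top")
p,d=arm.get_image("side");crop("s",cv2.convertScaleAbs(p,alpha=1.6),115,120,235,235,6,"s14")
go(465.8,302.7,226,3.2)
E
```

```text
clock: 20.55
position: [467.3, 304.2, 228.0]
ee_rot: [1.0, 0.028, -0.006, 0.005]
contact_force: [0.1, 0.6, -0.7]
gripper_width: 54.0
now [467.3 304.2 228.1] yaw 3.2 F [ 0.6 -0.1 -1.7] t 20.65 w 53.9 tilt [-0.011 -0.009 -1.   ] j6 0.76
-> shift [0.2 0.  2.1] spin 0.0
```

View pics/s14.png

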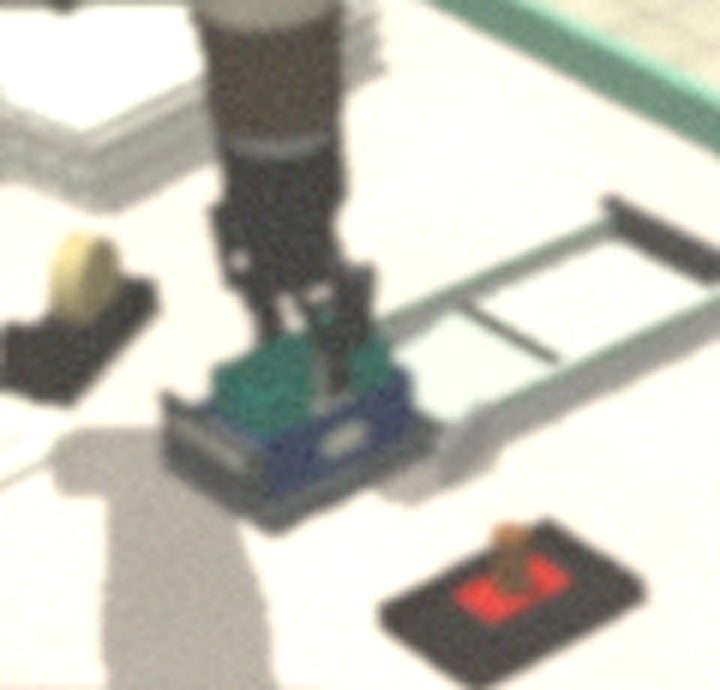

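Box is about 25 mm inside without any contact force, so I'll release it here.

```bash
python3 -m jog '[[[0,0,0,0],[0,0,0,0],[0,0,0,0],[0,0,0,0],[0,0,0,0]]]' 75; python3 -m jog '[[[0,0,-15,0],[0,0,-40,0],[0,0,-70,0],[0,0,-80,0],[0,0,-80,0]]]'
python3 - <<'E'
from h import *
arm.get_image("top")
p,d=arm.get_image("side");crop("s",cv2.convertScaleAbs(p,alpha=1.6),115,120,235,235,6,"s15")
go(622.3,-274.7,300,12)
E
```

```text
clock: 21.28
position: [467.3, 304.2, 228.1]
ee_rot: [1.0, 0.028, -0.006, 0.005]
contact_force: [-0.3, -0.5, 0.2]
gripper_width: 75.0
clock: 21.9
position: [468.1, 304.8, 308.9]
ee_rot: [1.0, 0.028, -0.005, 0.004]
contact_force: [-0.3, -0.7, -0.5]
gripper_width: 75.1
now [467.9 304.6 307.2] yaw 3.2 F [-0.   0.8 -0.5] t 22.0 w 74.9 tilt [-0.012 -0.01  -1.   ] j6 0.76
-> shift [124.  585.4  11.3] spin -8.8
```

View pics/s15.png

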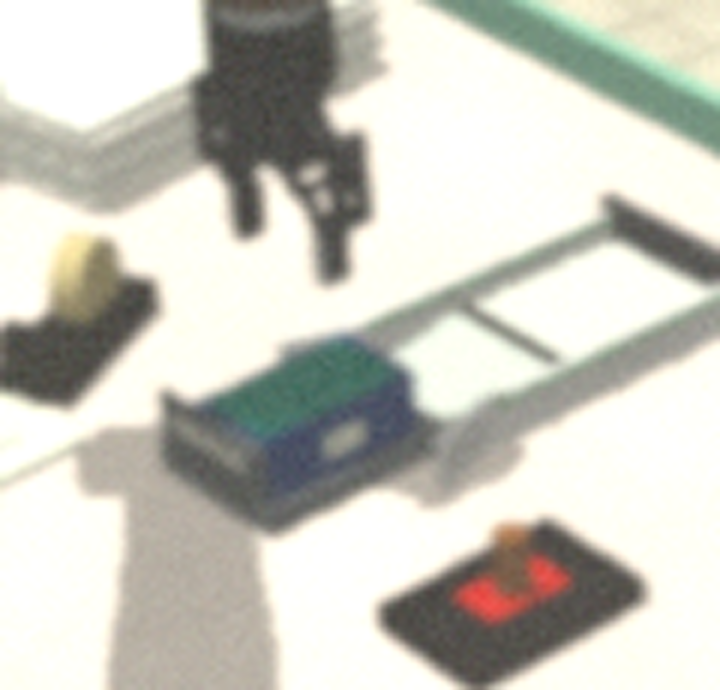

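```bash
python3 -m jog '[[[10,55,0,-1],[22,112,0,-2],[34,170,0,-4],[46,228,0,-6],[60,290,0,-8]]]'; python3 -m jog '[[[13,55,0,0],[26,115,0,0],[39,175,0,0],[52,235,0,-0.5],[62,290,0,-0.8]]]'; python3 chk.py c xs
python3 - <<'E'
from h import *
go(622.3,-274.7,200,12)
E
```

```text
clock: 22.62
position: [543.6, 17.7, 308.0]
ee_rot: [0.995, 0.098, -0.008, 0.005]
contact_force: [0.5, 0.5, -0.1]
gripper_width: 75.0
clock: 23.25
position: [661.7, -256.6, 307.2]
ee_rot: [0.994, 0.105, -0.009, 0.004]
contact_force: [0.4, 1.0, -0.3]
gripper_width: 74.8
xs (array([ 622.2, -274.5,   11.7]), np.float64(0.088)) {'top': (array([ 622. , -275.2,   13.2]), np.float64(0.111)), 'side': (array([ 623.2, -273.7,   11.6]), np.float64(0.059))}
now [ 661.7 -259.6  306. ] yaw 11.8 F [-1.   0.9 -1. ] t 23.35 w 75.0 tilt [-0.018 -0.011 -1.   ] j6 1.91
-> shift [-36.6   4.8 106.8] spin -0.2
```

```bash
python3 -m jog '[[[-20,3,20,0],[-36,5,50,0],[-37,5,70,0],[-37,5,75,0],[-37,5,75,0]]]' 60
python3 - <<'E'
from h import *
arm.get_image("top");arm.get_image("side")
go(622.3,-274.7,202,12)
E
```

```text
clock: 23.98
position: [625.4, -272.5, 231.3]
ee_rot: [0.995, 0.103, -0.01, 0.005]
contact_force: [0.3, -0.7, 0.1]
gripper_width: 59.7
now [ 625.7 -272.6  232.5] yaw 11.8 F [-1.   0.  -0.1] t 24.07 w 60.3 tilt [-0.016 -0.012 -1.   ] j6 1.94
-> shift [-0.4 -0.2 30.6] spin -0.2
```

```bash
python3 -m jog '[[[0,0,12,0],[0,0,22,0],[0,0,27,0],[0,0,27,0],[0,0,27,0]]]'
python3 - <<'E'
from h import *
arm.get_image("top")
p,d=arm.get_image("side");crop("s",cv2.convertScaleAbs(p,alpha=1.6),250,120,370,270,5,"s16")
go(622.3,-274.7,204,12)
E
```

```text
clock: 24.7
position: [625.5, -273.0, 205.8]
ee_rot: [0.995, 0.103, -0.008, 0.005]
contact_force: [0.2, 0.4, -0.2]
gripper_width: 60.4
now [ 625.5 -273.   206. ] yaw 11.8 F [0.8 0.2 0.3] t 24.8 w 59.7 tilt [-0.016 -0.012 -1.   ] j6 1.94
-> shift [-0.7 -0.3  2. ] spin -0.2
```

View pics/s16.png

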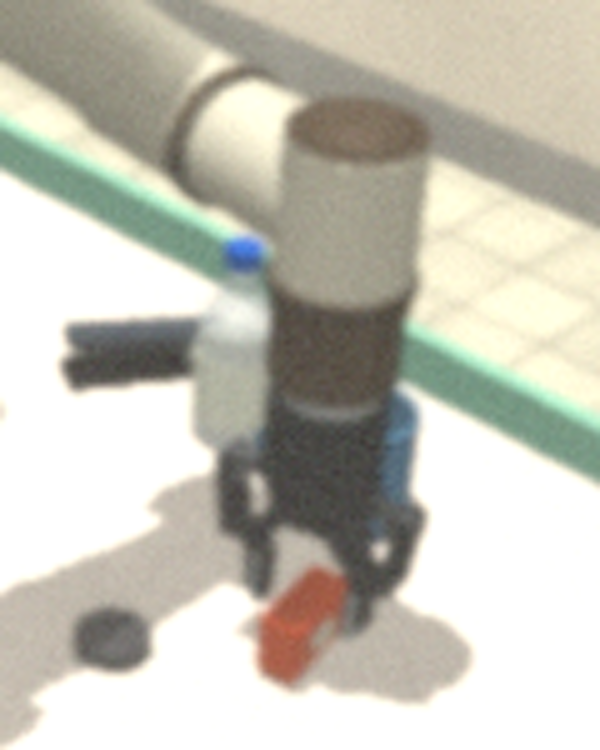

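```bash
python3 -m jog '[[[-0.7,0,2,0],[-0.7,0,2,0],[-0.7,0,2,0],[-0.7,0,2,0],[-0.7,0,2,0]]]' 20; python3 -m jog '[[[0,0,0,0],[0,0,-10,0],[0,0,-40,0],[0,0,-80,0],[0,0,-85,0]]]'
python3 - <<'E'
from h import *
ims={n:arm.get_image(n)[0] for n in("top","side")}
p=ims["side"];crop("s",cv2.convertScaleAbs(p,alpha=1.6),250,100,370,270,4,"s17")
r=findbox("m",465.5,303,3.5,ims,7);print(r)
r2=findbox("l",465.5,303,3.5,ims,4,("top",));print(r2)
F=[("m",r[1]["top"][0],7),("l",r2[0][0],4)]
dbg(ims,"top",F,"dt17",(130,170,230,270),6)
go(465.8,302.7,262,3.2)
E
```

```text
clock: 25.42
position: [624.8, -273.1, 204.2]
ee_rot: [0.995, 0.103, -0.008, 0.005]
contact_force: [-0.0, 0.7, 1.4]
gripper_width: 27.7
clock: 26.05
position: [627.0, -272.4, 293.6]
ee_rot: [0.995, 0.103, -0.005, 0.007]
contact_force: [-0.3, 0.4, -1.0]
gripper_width: 28.0
((array([465.3, 304. ,   3.1]), np.float64(0.258)), {'top': (array([463.8, 303.8,   3.5]), np.float64(0.072)), 'side': (array([482.3, 336.2,  10.4]), np.float64(0.409))}, [('top', array([172.6, 226.7]), np.uint64(697)), ('side', array([165. , 184.5]), np.uint64(312))])
((array([ 4.684e+02,  2.993e+02, -4.000e-01]), np.float64(0.793)), {'top': (array([ 4.684e+02,  2.993e+02, -4.000e-01]), np.float64(0.793))}, [('top', array([184.4, 236.7]), np.uint64(64))])
now [ 626.  -272.1  290.3] yaw 11.8 F [ 0.1  1.  -0.5] t 26.15 w 27.8 tilt [-0.013 -0.012 -1.   ] j6 1.94
-> shift [ -36.6 -597.1   23.4] spin 8.6
```

View pics/dt17.png

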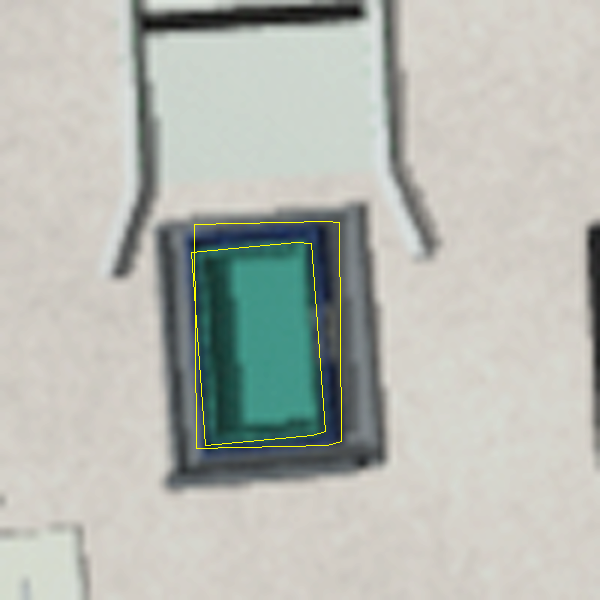

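View pics/s17.png

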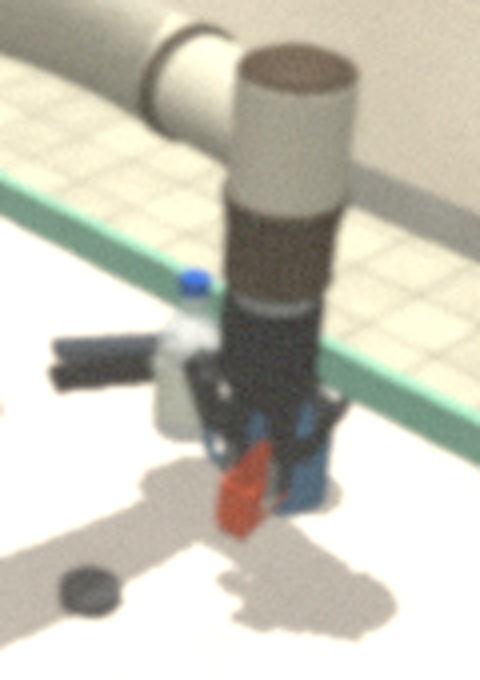

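```bash
python3 -m jog '[[[-4,-50,-15,1],[-8,-110,-20,2],[-12,-170,-20,4],[-16,-230,-20,6],[-20,-280,-20,8.6]]]'
python3 - <<'E'
from h import *
arm.get_image("top");arm.get_image("side")
go(463.9,304.2,275,3.3)
E
```

```text
clock: 26.78
position: [548.2, -0.0, 306.6]
ee_rot: [1.0, 0.027, -0.008, 0.006]
contact_force: [0.7, 0.0, -0.5]
gripper_width: 27.7
now [547.8   1.6 306.8] yaw 3.5 F [ 0.9 -0.4 -0.9] t 26.88 w 27.9 tilt [-0.016 -0.012 -1.   ] j6 1.33
-> shift [ -62.4 -309.2   29.4] spin 0.2
```

```bash
python3 -m jog '[[[-12,-55,5,0],[-24,-115,10,0],[-36,-175,15,0],[-48,-235,15,0.2],[-58,-285,15,0.2]]]'
python3 - <<'E'
from h import *
arm.get_image("top");arm.get_image("side")
go(463.9,304.2,275,3.3)
E
```

```text
clock: 27.5
position: [471.7, 283.9, 288.3]
ee_rot: [1.0, 0.029, -0.009, 0.007]
contact_force: [0.6, 0.5, -0.9]
gripper_width: 27.9
now [471.7 286.  288.4] yaw 3.5 F [-0.7  0.1 -0.1] t 27.6 w 27.9 tilt [-0.017 -0.013 -1.   ] j6 0.8
-> shift [ -3.7 -20.6  13.3] spin 0.2
```

```bash
python3 -m jog '[[[-2,-10,5,0],[-4,-18,10,0.2],[-4,-20.5,13,0.2],[-4,-20.5,13,0.2],[-4,-20.5,13,0.2]]]'
python3 - <<'E'
from h import *
p,d=arm.get_image("top");crop("s",cv2.convertScaleAbs(p,alpha=1.6),130,170,230,270,6,"t18")
p,d=arm.get_image("side");crop("s",cv2.convertScaleAbs(p,alpha=1.6),115,120,235,235,6,"s18")
go(463.9,304.2,231,3.3)
E
```

```text
clock: 28.22
position: [466.4, 305.7, 275.4]
ee_rot: [1.0, 0.029, -0.008, 0.006]
contact_force: [0.0, 1.0, -0.2]
gripper_width: 27.7
now [466.4 305.8 275.5] yaw 3.3 F [-0.7 -0.2 -0.1] t 28.32 w 28.0 tilt [-0.016 -0.012 -1.   ] j6 0.76
-> shift [ 0.9 -0.8 44.6] spin 0.0
```

View pics/s18.png

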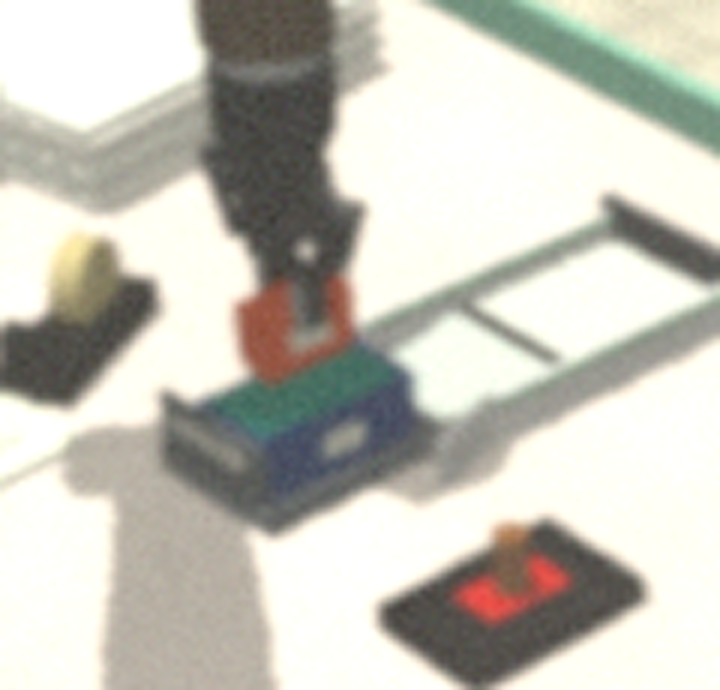

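View pics/t18.png

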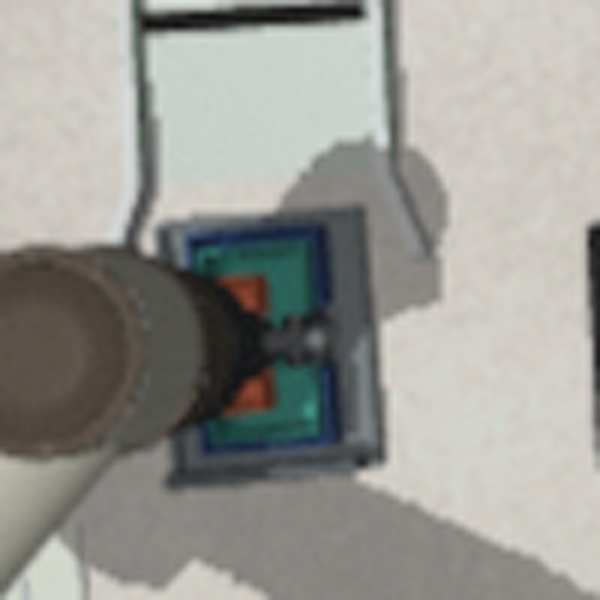

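```bash
python3 -m jog '[[[0.5,-0.5,10,0],[1,-1,18,0],[1,-1,24,0],[1,-1,28,0],[1,-1,28,0]]]'
python3 - <<'E'
from h import *
p,d=arm.get_image("top");crop("s",cv2.convertScaleAbs(p,alpha=1.6),130,170,230,270,6,"t19")
p,d=arm.get_image("side");crop("s",cv2.convertScaleAbs(p,alpha=1.6),115,120,235,235,6,"s19")
go(463.9,304.2,231,3.3)
E
```

```text
clock: 28.95
position: [466.8, 306.4, 247.1]
ee_rot: [1.0, 0.029, -0.009, 0.006]
contact_force: [0.2, -0.1, -0.3]
gripper_width: 27.7
now [466.9 306.6 247.7] yaw 3.3 F [ 0.5  0.3 -0.9] t 29.05 w 28.1 tilt [-0.016 -0.012 -1.   ] j6 0.76
-> shift [-0.3  0.3 16.7] spin 0.0
```

View pics/s19.png

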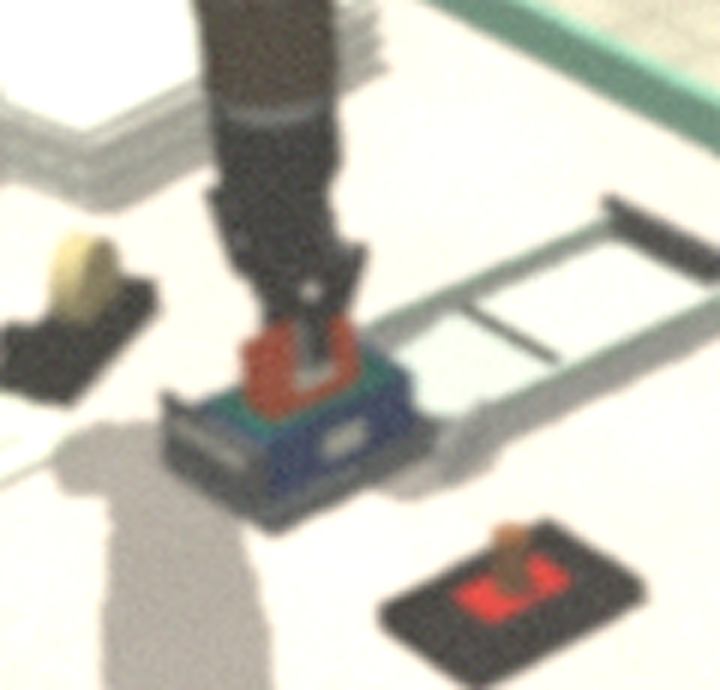

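```bash
python3 -m jog '[[[0,0,6,0],[0,0,11,0],[0,0,14,0],[0,0,16,0],[0,0,16,0]]]'
python3 - <<'E'
from h import *
p,d=arm.get_image("top");crop("s",cv2.convertScaleAbs(p,alpha=1.6),130,170,230,270,6,"t20")
p,d=arm.get_image("side");crop("s",cv2.convertScaleAbs(p,alpha=1.6),115,120,235,235,6,"s20")
go(463.9,304.2,231,3.3)
E
```

```text
clock: 29.68
position: [466.7, 306.4, 231.5]
ee_rot: [1.0, 0.029, -0.008, 0.006]
contact_force: [-0.8, -0.4, -0.8]
gripper_width: 27.6
now [466.7 306.4 231.7] yaw 3.3 F [-0.2  0.3 -1. ] t 29.77 w 27.4 tilt [-0.016 -0.012 -1.   ] j6 0.76
-> shift [-0.3  0.3  0.8] spin 0.0
```

View pics/s20.png

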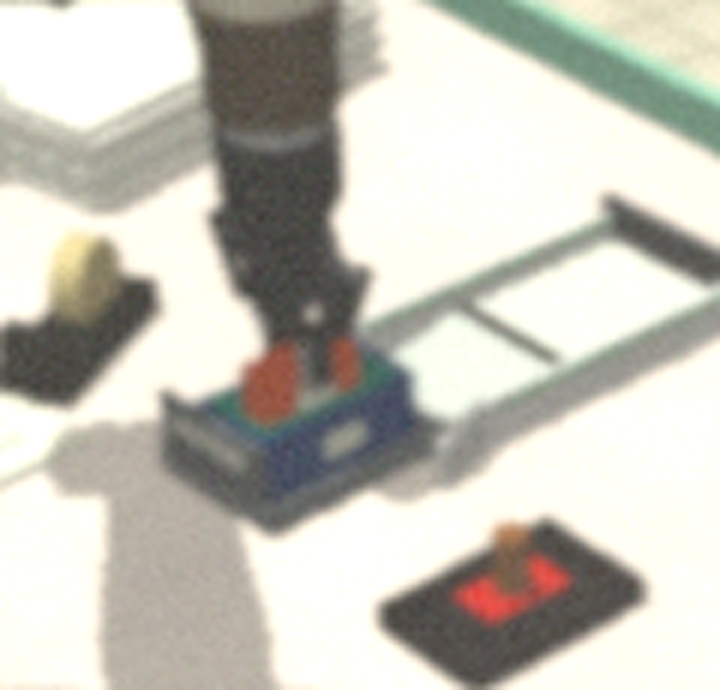

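```bash
python3 -m jog '[[[0,0,0,0],[0,0,0,0],[0,0,0,0],[0,0,0,0],[0,0,0,0]]]' 45; python3 -m jog '[[[0,0,-15,0],[0,0,-40,0],[0,0,-80,0],[0,0,-120,0],[0,0,-120,0]]]'
python3 - <<'E'
from h import *
arm.get_image("side")
p,d=arm.get_image("top");crop("s",cv2.convertScaleAbs(p,alpha=1.6),130,170,230,270,6,"t21")
p,d=arm.get_image("side");crop("s",cv2.convertScaleAbs(p,alpha=1.6),115,120,235,235,6,"s21")
go(340,296,330,3.3)
E
```

```text
clock: 30.4
position: [466.7, 306.4, 231.7]
ee_rot: [1.0, 0.029, -0.008, 0.006]
contact_force: [0.2, 0.3, -0.2]
gripper_width: 44.9
clock: 31.02
position: [469.2, 308.4, 356.8]
ee_rot: [1.0, 0.029, -0.004, 0.003]
contact_force: [-0.1, 0.3, -0.2]
gripper_width: 45.1
now [468.3 307.5 351.7] yaw 3.3 F [ 0.9 -0.8  0.2] t 31.18 w 45.4 tilt [-0.016 -0.012 -1.   ] j6 0.76
-> shift [-125.7    2.1   23.9] spin 0.0
```

View pics/s21.png

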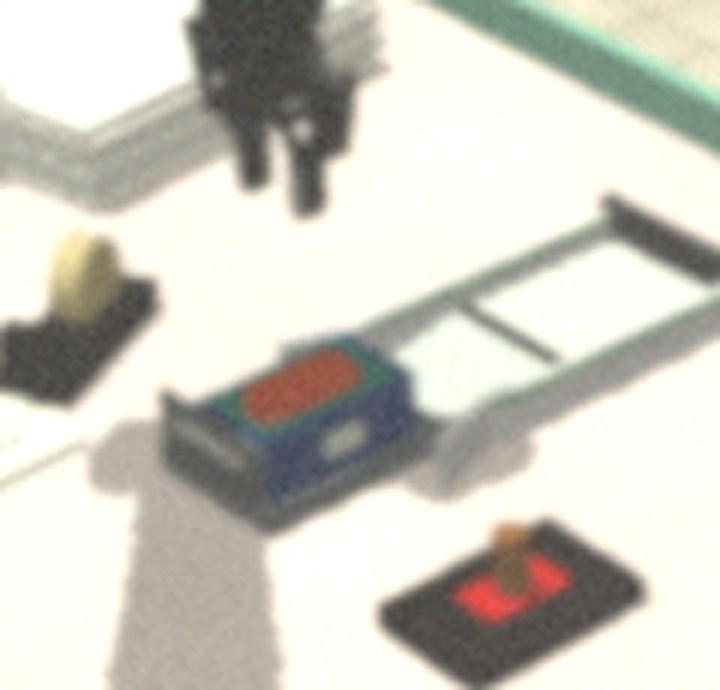

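```bash
python3 -m jog '[[[-40,0,0,0.5],[-80,1,0,1],[-108,2,0,1.5],[-108,2,10,1.5],[-108,2,20,1.5]]]' 50
python3 - <<'E'
from h import *
ims={n:arm.get_image(n)[0] for n in("top","side")}
arm.get_image("top")
go(360,296.5,198,1.8)
E
```

```text
clock: 31.8
position: [360.5, 299.2, 332.5]
ee_rot: [1.0, 0.016, -0.009, 0.006]
contact_force: [-0.7, -1.5, 0.2]
gripper_width: 49.9
now [360.9 299.1 332.3] yaw 1.8 F [-0.6 -0.1  0.2] t 31.95 w 50.2 tilt [-0.018 -0.014 -1.   ] j6 0.57
-> shift [  4.4  -1.5 134.3] spin -0.0
```

```bash
python3 -m jog '[[[0,-1,50,0],[0,-1.5,100,0],[0,-1.5,122,0],[0,-1.5,132,0],[0,-1.5,134,0]]]'
python3 - <<'E'
from h import *
p,d=arm.get_image("top");crop("s",cv2.convertScaleAbs(p,alpha=1.6),120,170,230,290,6,"t22")
p,d=arm.get_image("side");crop("s",cv2.convertScaleAbs(p,alpha=1.6),100,100,230,230,5,"s22")
go(360,296.5,198,1.8)
E
```

```text
clock: 32.58
position: [358.9, 298.9, 198.1]
ee_rot: [1.0, 0.015, -0.009, 0.007]
contact_force: [-0.4, 0.6, 1.3]
gripper_width: 49.7
now [358.8 299.  198.9] yaw 1.8 F [0.4 0.2 0.6] t 32.67 w 50.1 tilt [-0.017 -0.013 -1.   ] j6 0.57
-> shift [3.8 0.5 0.9] spin -0.0
```

View pics/s22.png

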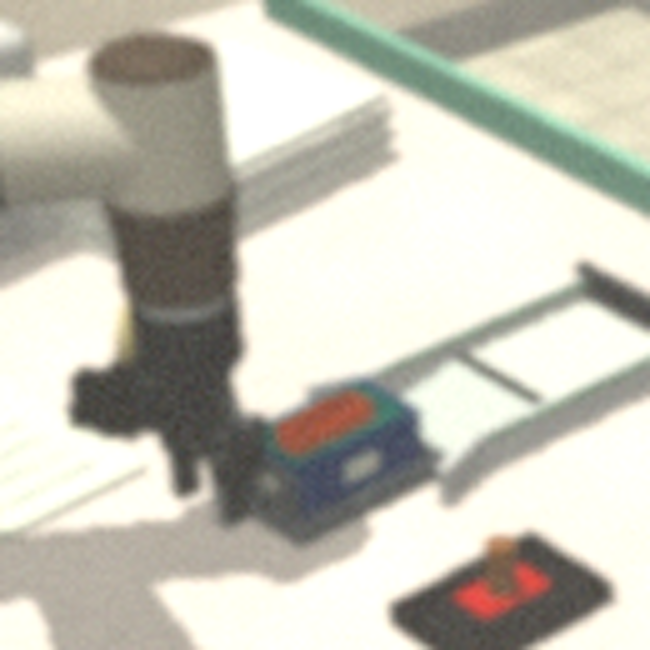

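View pics/t22.png

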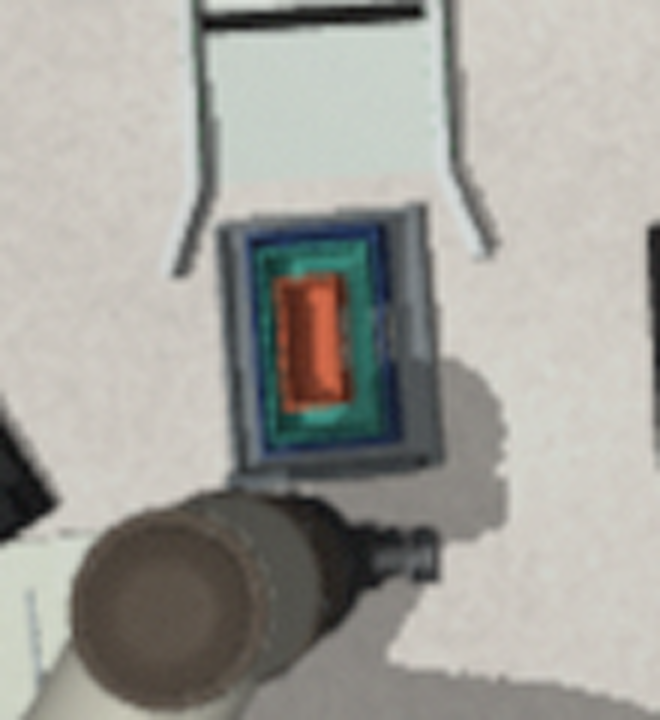

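```bash
python3 -m jog '[[[6,0,0,0],[12,0,0,0],[20,0,0,0],[28,0,-0.5,0],[36,0,-0.5,0]]]'; python3 -m jog '[[[8,0,0,0],[16,0,0,0],[24,0,-0.5,0],[32,0,-0.5,0],[40,0,-1,0]]]'
python3 - <<'E'
from h import *
p,d=arm.get_image("top");crop("s",cv2.convertScaleAbs(p,alpha=1.6),120,150,230,270,6,"t23")
p,d=arm.get_image("side");crop("s",cv2.convertScaleAbs(p,alpha=1.6),100,100,230,230,5,"s23")
go(628,304.7,200,1.8)
E
```

```text
clock: 33.3
position: [394.5, 300.0, 199.0]
ee_rot: [1.0, 0.016, -0.01, 0.007]
contact_force: [-8.1, 1.6, 5.7]
gripper_width: 50.1
clock: 33.92
position: [432.8, 299.9, 198.7]
ee_rot: [1.0, 0.015, -0.013, 0.009]
contact_force: [-9.3, -0.2, 4.2]
gripper_width: 49.8
now [433.9 300.1 198.7] yaw 1.7 F [-5.6 -1.4  3.5] t 34.02 w 49.7 tilt [-0.023 -0.018 -1.   ] j6 0.7
-> shift [197.8  -1.4  -6. ] spin -0.1
```

View pics/s23.png

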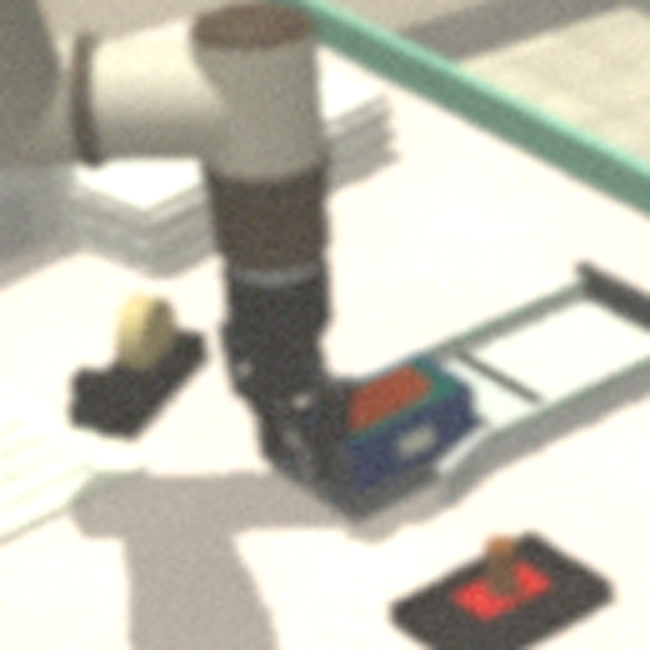

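View pics/t23.png

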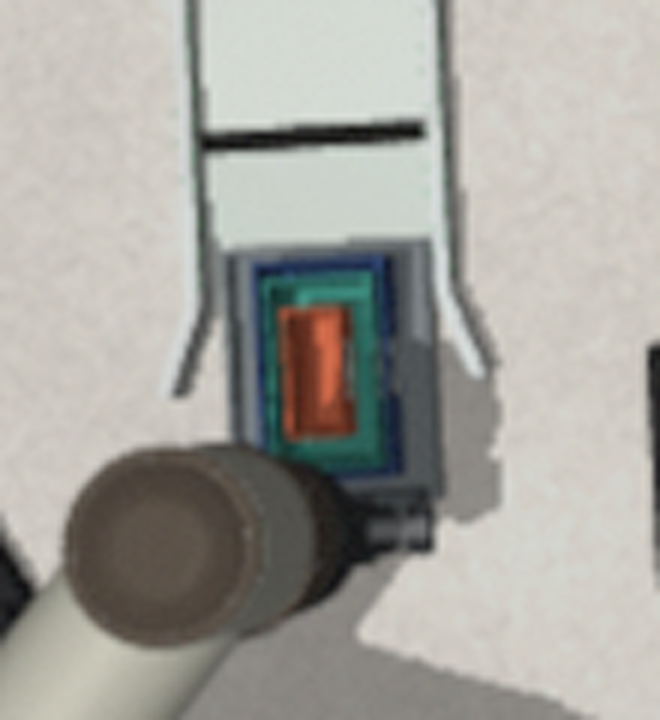

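```bash
python3 -m jog '[[[8,0,-1,0],[16,0,-2,0],[24,0,-3,0],[32,0,-3.5,0],[40,0,-4,0]]]'; python3 -m jog '[[[8,0,-1,0],[16,0,-2,0],[24,0,-3,0],[32,0,-3.5,0],[40,0,-4,0]]]'
python3 - <<'E'
from h import *
p,d=arm.get_image("top");crop("s",cv2.convertScaleAbs(p,alpha=1.6),120,130,230,250,6,"t24")
p,d=arm.get_image("side");crop("s",cv2.convertScaleAbs(p,alpha=1.6),120,90,250,220,5,"s24")
go(628,304.7,200,1.8)
E
```

```text
clock: 34.65
position: [474.2, 301.0, 201.3]
ee_rot: [1.0, 0.015, -0.012, 0.009]
contact_force: [-4.1, 0.1, -2.9]
gripper_width: 50.1
clock: 35.28
position: [514.6, 302.3, 204.4]
ee_rot: [1.0, 0.015, -0.013, 0.009]
contact_force: [-6.5, -0.3, -0.9]
gripper_width: 50.6
now [515.3 302.4 204.5] yaw 1.7 F [-1.1 -0.4 -2.2] t 35.38 w 49.9 tilt [-0.023 -0.018 -1.   ] j6 0.8
-> shift [116.4  -1.8   1.8] spin -0.1
```

View pics/s24.png

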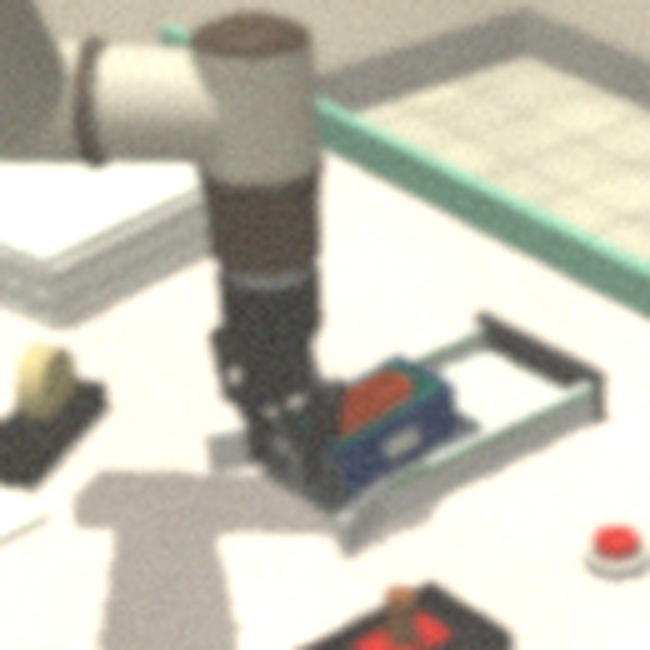

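View pics/t24.png

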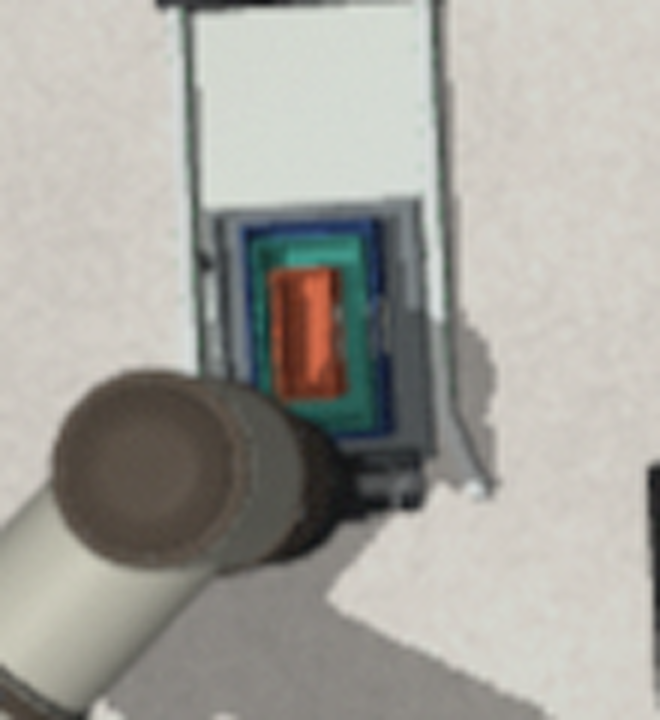

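```bash
python3 -m jog '[[[8,0,-1,0],[16,0,-2,0],[24,0,-3,0],[32,0,-3.5,0],[40,0,-4,0]]]'; python3 -m jog '[[[8,0,-1,0],[16,0,-2,0],[24,0,-2,0],[32,0,-2.5,0],[40,0,-2.5,0]]]'
python3 - <<'E'
from h import *
p,d=arm.get_image("side");crop("s",cv2.convertScaleAbs(p,alpha=1.6),120,90,250,220,5,"s25")
go(628,304.7,200,1.8)
E
```

```text
clock: 36.0
position: [554.1, 303.4, 208.5]
ee_rot: [1.0, 0.015, -0.014, 0.01]
contact_force: [-14.8, 0.0, 9.8]
gripper_width: 50.0
clock: 36.62
position: [593.7, 305.0, 212.1]
ee_rot: [1.0, 0.015, -0.014, 0.01]
contact_force: [-10.7, 0.6, 8.0]
gripper_width: 50.1
now [594.9 305.1 212. ] yaw 1.7 F [-6.8 -0.1  4.6] t 36.67 w 50.1 tilt [-0.025 -0.02  -0.999] j6 0.89
-> shift [37.4 -1.8 11.1] spin -0.1
```

View pics/s25.png

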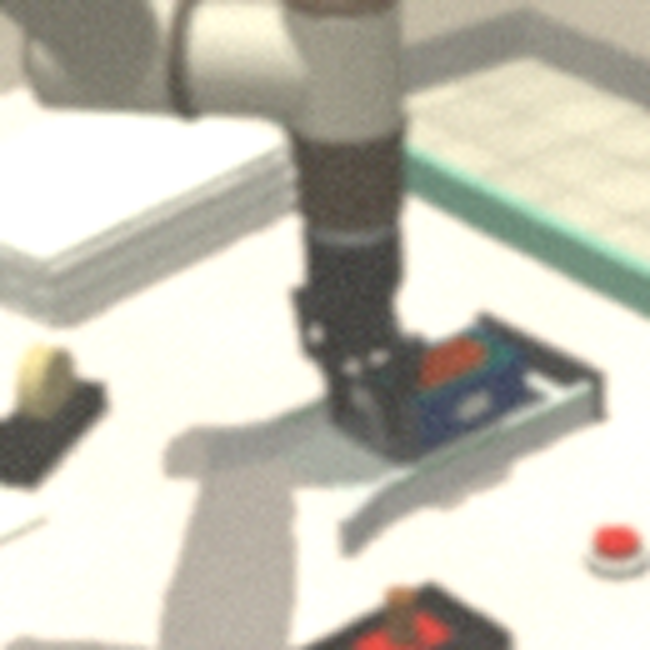

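```bash
python3 -m jog '[[[6,0,0,0],[12,0,-0.5,0],[18,0,-0.5,0],[24,0,-0.5,0],[29,0,-0.5,0]]]'; python3 -m jog '[[[2,0,0,0],[4,0,0,0],[6,0,0,0],[8,0,0,0],[10,0,0,0]]]'
python3 - <<'E'
from h import *
go(628,304.7,200,1.8)
E
```

```text
clock: 37.3
position: [624.0, 306.1, 212.4]
ee_rot: [1.0, 0.015, -0.013, 0.01]
contact_force: [-7.3, -0.2, 3.2]
gripper_width: 49.7
clock: 37.92
position: [629.8, 306.5, 212.4]
ee_rot: [1.0, 0.015, -0.02, 0.012]
contact_force: [-26.7, 2.4, 14.1]
gripper_width: 50.4
now [629.8 306.5 212.4] yaw 1.7 F [-26.7   2.4  14.1] t 37.92 w 50.4 tilt [-0.039 -0.024 -0.999] j6 0.92
-> shift [ 4.7 -2.1 12.4] spin -0.1
```

```bash
python3 -m jog '[[[1,0,0,0],[2,0,0,0],[2,0,0,0],[2,0,0,0],[2,0,0,0]]]'
python3 - <<'E'
from h import *
p,d=arm.get_image("top");crop("s",cv2.convertScaleAbs(p,alpha=1.6),120,110,230,230,6,"t26")
p,d=arm.get_image("side");crop("s",cv2.convertScaleAbs(p,alpha=1.6),140,100,260,220,6,"s26")
go(628,304.7,200,1.8)
E
```

```text
clock: 38.55
position: [630.3, 306.8, 212.6]
ee_rot: [1.0, 0.016, -0.022, 0.013]
contact_force: [-12.1, 1.1, 4.7]
gripper_width: 49.8
now [630.3 306.9 212.6] yaw 1.8 F [-12.9   1.5   5.3] t 38.65 w 49.9 tilt [-0.043 -0.026 -0.999] j6 0.93
-> shift [ 5.  -2.  12.6] spin -0.0
```

View pics/s26.png

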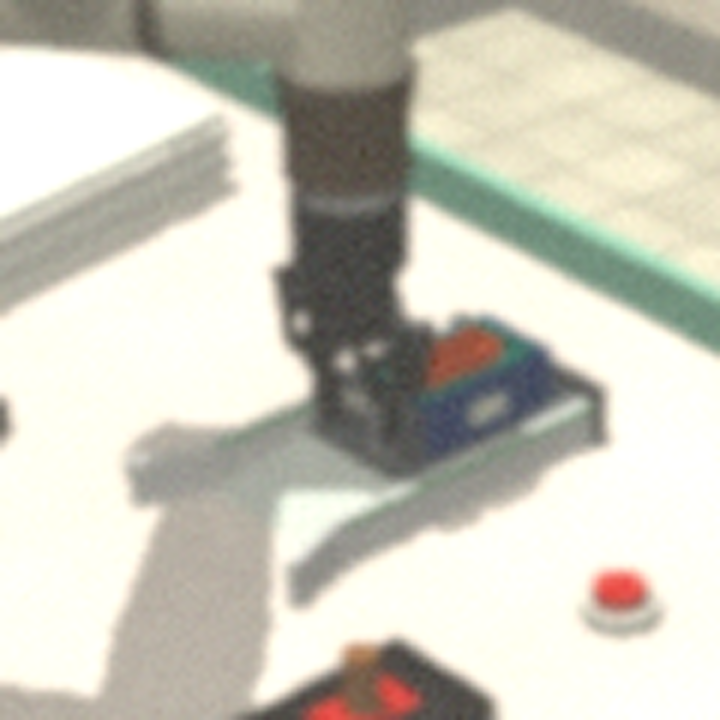

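View pics/t26.png

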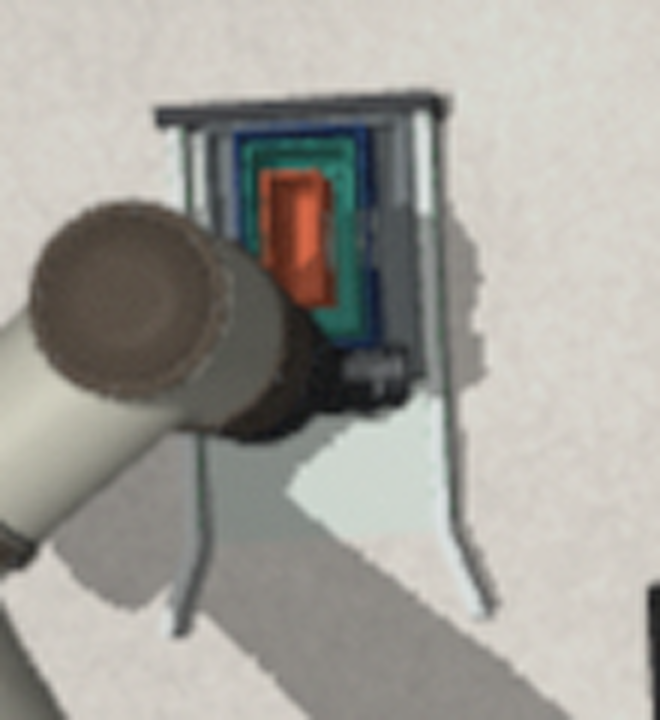

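```bash
python3 -m jog '[[[2,0,0,0],[4,0,0,0],[5,0,0,0],[5,0,0,0],[5,0,0,0]]]'; python3 -m jog '[[[-4,0,0,0],[-15,0,0,0],[-35,0,-5,0],[-60,0,-20,0],[-60,0,-50,0]]]';  python3 - <<'E'
from h import *
arm.get_image("side")
go(651.5,78,330,1.8)
E
```

```text
clock: 39.28
position: [631.9, 307.3, 212.6]
ee_rot: [0.999, 0.016, -0.027, 0.014]
contact_force: [-20.6, 1.6, 9.5]
gripper_width: 50.1
clock: 39.9
position: [573.5, 306.6, 265.5]
ee_rot: [0.999, 0.016, -0.027, 0.015]
contact_force: [0.7, 0.3, 0.8]
gripper_width: 49.8
now [575.7 307.7 271.4] yaw 1.9 F [ 1.1 -0.2  3.2] t 39.95 w 49.8 tilt [-0.045 -0.025 -0.999] j6 0.88
-> shift [ 72.5 229.8 -56.3] spin 0.1
```

```bash
python3 -m jog '[[[0,30,-30,0],[10,80,-50,0],[15,140,-50,0],[15,190,-50,0],[15,210,-50,0]]]' 0;  python3 - <<'E'
from h import *
arm.get_image("side")
ims={n:arm.get_image(n)[0] for n in("top","side")}
m,c=dark(ims["top"],0,1,proj("top",[0,0,0])) if 0 else (None,None)
r=findbox("l",711,309,2,ims,18,("top",));print(r)
crop("t",cv2.convertScaleAbs(ims["top"],alpha=1.6),120,110,230,230,6,"t27")
crop("s",cv2.convertScaleAbs(ims["side"],alpha=1.6),150,130,260,220,7,"s27")
s=arm.read_state();R=Ro.from_quat(s["ee_rot"]).as_matrix();tip=s["position"]+173*R[:,2]
print("tip",tip,"shift",R.T@(np.array([651.5,78,60])-tip),s["gripper_width"],s["contact_force"])
E
```

```text
clock: 40.58
position: [600.4, 96.9, 326.2]
ee_rot: [1.0, 0.015, -0.021, 0.012]
contact_force: [-0.3, -0.5, 0.3]
gripper_width: 0.1
((array([708.9, 305.5,  -1.8]), np.float64(0.812)), {'top': (array([708.9, 305.5,  -1.8]), np.float64(0.812))}, [('top', array([180.6, 137. ]), np.uint64(58))])
tip [592.96270247  94.80640735 153.1595347 ] shift [62.01231678 16.52507382 90.93494344] -0.04956967787610247 [ 0.45627326 -0.7664805   0.42697818]
```

View pics/s27.png

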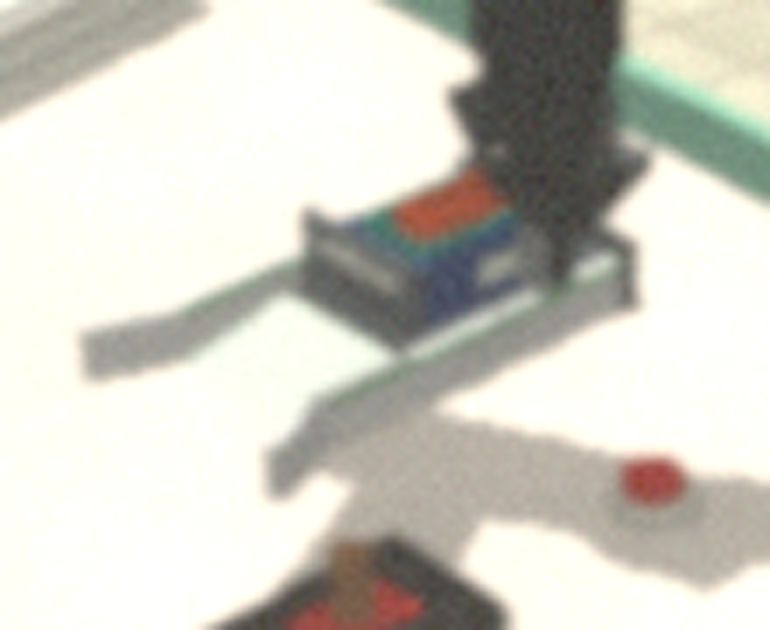

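View pics/t27.png

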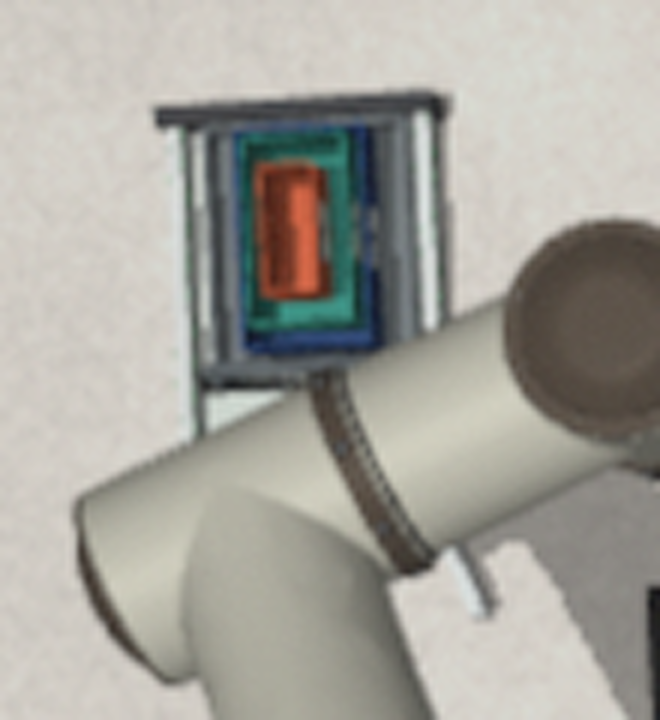

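```bash
python3 -m jog '[[[25,6,20,0],[50,12,50,0],[62,16.5,80,0],[62,16.5,91,0],[62,16.5,91,0]]]';  python3 - <<'E'
from h import *
arm.get_image("top")
p,d=arm.get_image("side");crop("s",cv2.convertScaleAbs(p,alpha=1.6),190,120,290,220,7,"s28")
s=arm.read_state();R=Ro.from_quat(s["ee_rot"]).as_matrix();tip=s["position"]+173*R[:,2]
print("tip",tip,"shift",R.T@(np.array([651.5,78,26])-tip),R[:,2],s["contact_force"])
print(proj("side",tip),proj("side",[651.5,78,25]))
E
```

```text
clock: 41.35
position: [658.7, 83.4, 232.1]
ee_rot: [1.0, 0.017, -0.022, 0.012]
contact_force: [-0.2, 0.2, 0.3]
gripper_width: -0.3
tip [652.04250795  79.05955261  61.34746899] shift [ 0.89299754  0.22503957 35.35551503] [-0.04078356 -0.02444637 -0.9988689 ] [-0.17564993 -0.54063736  0.01576231]
[243.13822386 188.04399097] [243.17944519 196.49144439]
```

View pics/s28.png

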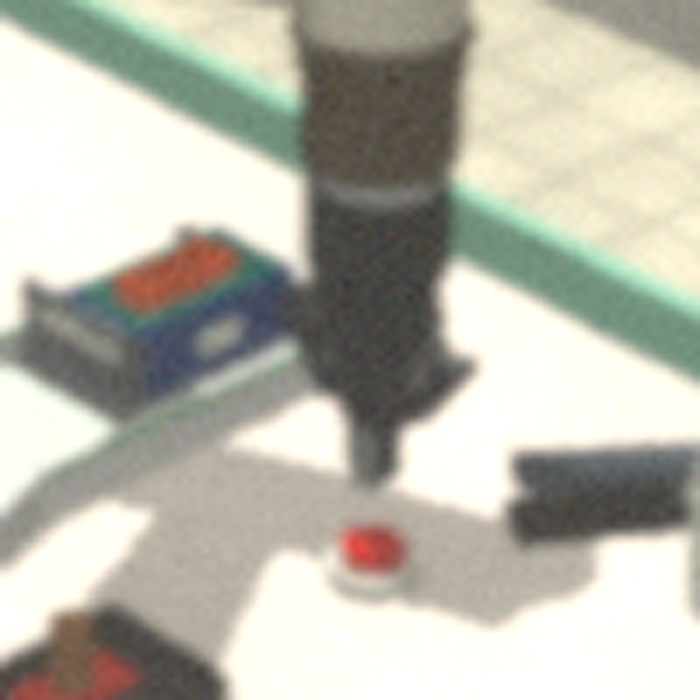

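Tip (zoom 370,480) is directly above the button. I'll press down in steps.

```bash
python3 -m jog '[[[1,0,15,0],[1,0,25,0],[1,0,31,0],[1,0,34,0],[1,0,36,0]]]'; python3 -m jog '[[[0,0,2,0],[0,0,4,0],[0,0,5,0],[0,0,6,0],[0,0,6,0]]]'
```

```text
clock: 42.08
position: [658.7, 82.4, 198.0]
ee_rot: [1.0, 0.017, -0.021, 0.012]
contact_force: [0.7, -0.1, -1.0]
gripper_width: 0.0
clock: 42.7
position: [658.7, 82.4, 192.5]
ee_rot: [1.0, 0.017, -0.02, 0.012]
contact_force: [-0.4, -0.5, 1.9]
gripper_width: -0.0
```

```bash
python3 -m jog '[[[0,0,2,0],[0,0,3,0],[0,0,4,0],[0,0,5,0],[0,0,5,0]]]'; python3 -m jog '[[[0,0,1,0],[0,0,2,0],[0,0,3,0],[0,0,4,0],[0,0,4,0]]]'
```

```text
clock: 43.32
position: [658.6, 82.4, 189.4]
ee_rot: [1.0, 0.017, -0.02, 0.012]
contact_force: [-4.4, 1.3, 11.4]
gripper_width: -0.2
clock: 43.95
position: [658.5, 82.5, 189.2]
ee_rot: [1.0, 0.018, -0.019, 0.012]
contact_force: [-7.2, 1.4, 19.6]
gripper_width: 0.2
```

```bash
python3 -m jog '[[[0,0,-10,0],[0,0,-40,0],[0,0,-80,0],[0,0,-120,0],[0,0,-150,0]]]'; python3 -m jog '[[[-40,20,0,0],[-90,50,0,0],[-140,90,0,0],[-180,130,0,0],[-200,160,0,0]]]'
python3 - <<'E'
from h import *
arm.get_image("side")
ims={n:arm.get_image(n)[0] for n in("top","side")}
cv2.imwrite("pics/ftop.png",cv2.convertScaleAbs(ims["top"],alpha=1.6));cv2.imwrite("pics/fside.png",cv2.convertScaleAbs(ims["side"],alpha=1.6))
crop("t",cv2.convertScaleAbs(ims["top"],alpha=1.6),130,110,270,250,5,"t29")
crop("s",cv2.convertScaleAbs(ims["side"],alpha=1.6),150,130,270,230,6,"s29")
m,c=dark(ims["top"],0,0,(0,0)) if 0 else (0,0)
T=TRAY+[0,0,14]
L=[(TRAY[:8]+[0,0,14],(557+152,307.3,1.8),0),(TRAY[8:]+[0,0,14],(709,307.3,1.8),0)]
dbg(ims,"top",L,"dt29",(140,110,220,200),7); dbg(ims,"side",L,"ds29",(170,140,250,200),8)
E
```

```text
clock: 44.58
position: [664.2, 86.3, 340.0]
ee_rot: [1.0, 0.018, -0.019, 0.012]
contact_force: [-0.4, 0.4, 0.2]
gripper_width: 0.1
clock: 45.2
position: [467.8, -82.0, 351.0]
ee_rot: [1.0, 0.017, -0.02, 0.012]
contact_force: [-1.0, 0.7, -0.5]
gripper_width: 0.0
```

View pics/dt29.png

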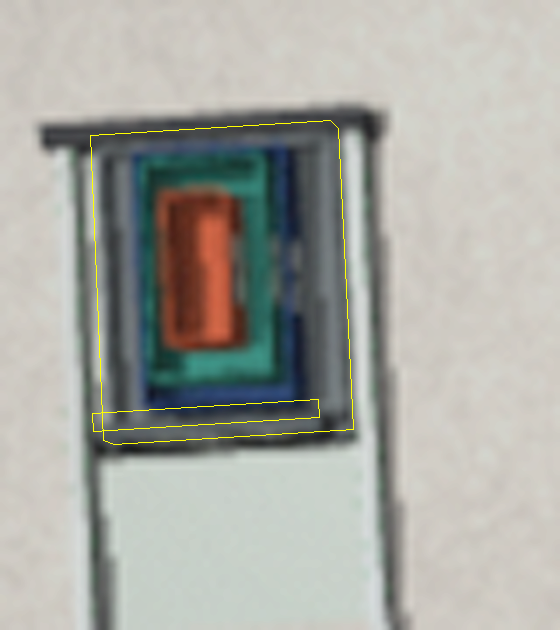

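View pics/ds29.png

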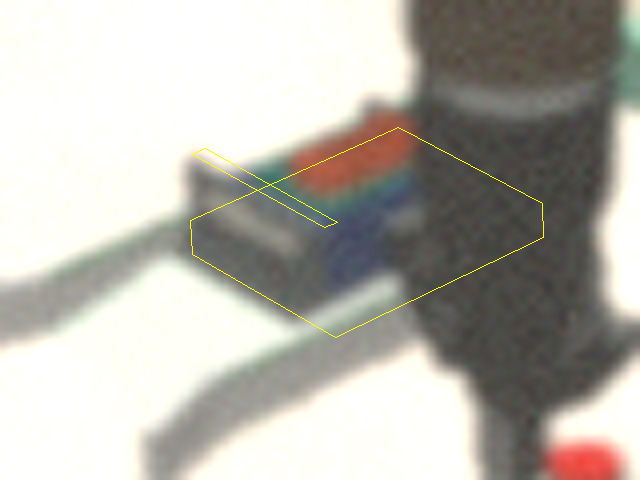

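View pics/ftop.png

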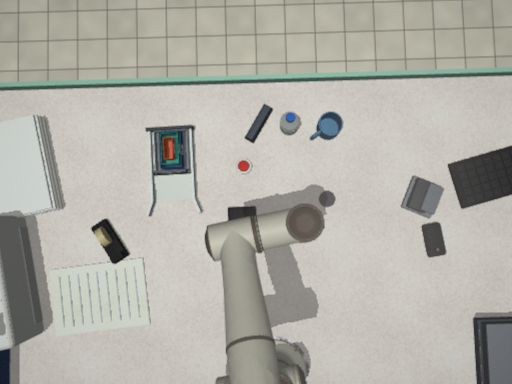

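View pics/fside.png

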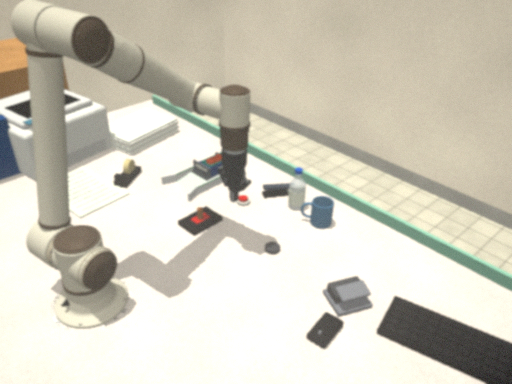

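Run:
```python
from h import *
p=arm.get_image("top")[0];W=None
for u in(165,168,171,174,177,180,184):
    print(u,[int(x) for x in p[120:140,u].max(-1)])
for v in(126,127,128,129,130,131,132): print(v,[onplane("top",(170,v),z)[0,0].round(1) for z in(34,48,14)])
for u in(160,170,180): print(u,[int(x) for x in p[165:180,u].max(-1)])
for v in(170,172,174): print(v,[onplane("top",(170,v),z)[0,0].round(1) for z in(14,74)])
q=np.load("top.npz")["p"]
for u in(165,171,177):print("before",u,[int(x) for x in q[120:140,u].max(-1)])
```

```text
165 [128, 127, 125, 126, 128, 129, 97, 46, 47, 42, 60, 61, 50, 51, 41, 46, 51, 68, 70, 54]
168 [129, 129, 128, 128, 128, 118, 82, 47, 46, 48, 65, 61, 50, 48, 42, 53, 59, 72, 63, 68]
171 [126, 124, 126, 128, 126, 114, 78, 46, 44, 48, 64, 64, 49, 43, 43, 54, 68, 74, 73, 76]
174 [129, 127, 128, 129, 129, 110, 69, 47, 42, 56, 66, 59, 45, 38, 45, 58, 76, 73, 48, 42]
177 [129, 129, 129, 129, 128, 101, 57, 46, 38, 60, 65, 51, 51, 59, 67, 69, 72, 69, 61, 64]
180 [130, 130, 129, 130, 129, 98, 47, 48, 42, 63, 67, 55, 55, 51, 46, 52, 56, 55, 51, 47]
184 [129, 130, 130, 130, 119, 84, 48, 48, 48, 59, 53, 45, 51, 52, 52, 51, 52, 51, 51, 50]
126 [np.float64(784.8), np.float64(782.1), np.float64(788.5)]
127 [np.float64(781.5), np.float64(778.9), np.float64(785.3)]
128 [np.float64(778.3), np.float64(775.7), np.float64(782.0)]
129 [np.float64(775.1), np.float64(772.5), np.float64(778.7)]
130 [np.float64(771.8), np.float64(769.3), np.float64(775.5)]
131 [np.float64(768.6), np.float64(766.1), np.float64(772.2)]
132 [np.float64(765.4), np.float64(762.9), np.float64(768.9)]
160 [65, 65, 68, 73, 72, 66, 65, 57, 40, 30, 99, 130, 130, 129, 129]
170 [62, 69, 53, 42, 44, 60, 61, 68, 58, 79, 119, 131, 130, 130, 130]
180 [66, 73, 52, 40, 54, 66, 61, 46, 36, 101, 132, 131, 131, 132, 131]
170 [np.float64(645.5), np.float64(639.5)]
172 [np.float64(639.0), np.float64(633.3)]
174 [np.float64(632.5), np.float64(627.1)]
before 165 [126, 126, 125, 126, 127, 128, 97, 45, 46, 36, 31, 102, 132, 132, 132, 132, 132, 132, 132, 132]
before 171 [124, 123, 124, 127, 125, 112, 78, 46, 42, 33, 60, 110, 132, 132, 132, 132, 132, 133, 132, 132]
before 177 [127, 128, 128, 128, 126, 100, 56, 45, 41, 28, 89, 125, 133, 132, 132, 132, 133, 132, 133, 133]
```

Run:
```python
from h import *
s=arm.read_state();print(s["clock"],s["contact_force"])
arm.job_done()
```

```text
45.4 [-0.68590923  0.6164147   0.74948562]
the job is handed in; nothing more can be done
```

The whole job was done in the order you asked and handed in at 45.4 s on the robot's clock. My last checks found nothing wrong, apart from one position disagreement explained below.

- **Stamp:** it stands upright in the black stationery tray.
- **Boxes:** only blue, teal and orange-red were on the desk; there was no yellow one. They are nested largest first in the transfer tray. After the last release and again on the shelf, each one looked right down inside the next.
- **Tray:** I pushed it up the ramp without lifting it until the push met a firm stop. The force rose from about 7–10 N while sliding to 20–27 N, and the fingertips stopped moving forward.
- **Call button:** I pressed it until it stopped moving, with the force rising from 11 to 20 N. That is well above the 5 N it needs at the bottom, and the later picture shows it clear of the gripper again.
- **Other objects:** none looked moved in the last pictures, and the arm was clear with no contact force.

**Disagreement on the tray position:** my first estimate put its home at x ≈ 709 mm, but it stopped at about 705.5 mm. I then found the stop's face at about 775 mm in a picture from before the push. The tray's front comes out at about 773.5–775.5 mm, so it agrees with being home to within 1–2 mm. A gap of a few millimetres would not show in the top picture, so the firm stop is the main evidence that it is home.

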